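# Nest the sample trays and clamp the stack

## Robot

A 6-joint arm with a two-finger parallel gripper is mounted at the origin on the work surface. World frame = base frame: x ahead of the robot, y to its left, z up, the work surface at z = 0. Lengths are in m, angles in rad, forces in N, time in s.
With the tool pointing down it reaches from about 0.25 to 0.775 m from the base axis. Payload 4 kg.
Tool frame: the origin (TCP) lies midway between the tips of the shut fingers; the grasp point (between the pads) lies 19 mm behind it; z points along the fingers, y is the direction in which the jaws open and shut (so a half turn about z gives the same grasp; the last joint's range is limited). The gripper opens to 85 mm and grips with 20 to 120 N. Pads are 22 mm wide; open, the fingers measure 114 mm over their backs; the gripper's body (76 mm by 85 mm) begins 54 mm behind the grasp point. The pads swing forward as they close: fully open they stand 13 mm farther back than shut.
Start: joints at [-1.407, 0.087, 1.371, -0, 1.684, -0.103], TCP at [0.145, -0.531, 0.231] pointing down, gripper open.
Joint ranges: [-3.1, 3.1], [-0.76, 2.03], [0.27, 2.55], [-1.08, 4.22], [0.17, 2.65], [-2.57, 2.57]. Speed limits (rad/s): [2.79, 2.79, 3.14, 3.14, 3.14, 3.14].

## Interface

Orientations are given as a rotation vector (axis times angle).
In Python, from bench import env, eyes gives the robot as it stands.
- The arm moves only by the shell command python3 -m handwheel 'ROWS' [FORCE]. ROWS is JSON, one flat list of numbers, 7 for each row, row after row: the turn, a rotation vector about the tool's x, y, z in units of 6 degrees (1.0 is 6 degrees), then the shift along the tool's x, y, z in units of 30 mm (1.0 is 30 mm), then the closure, from -1 (fully open) to 1 (shut), so that 0 is half open. In form: [wx, wy, wz, x, y, z, grip, wx, wy, wz, x, y, z, grip, ...]. A call has 1 to 10 rows; each row shifts and turns the commanded pose from where the row before left it, along the tool's axes as they then stand; what a row does not reach is not made up. A row lasts 1/12 s, in which the tool goes at most 41.7 mm and 7.16 degrees, less where a joint would pass 70% of its speed; a pose out of reach is approached as far as the arm can. A call is refused whole if a number of a shift passes 1 or a number of a turn 1, either way. A call with a gripper value outside its range is refused whole. The fingers move at their own pace and stop on an object; FORCE is the grip in N (left out, the last holds). Time passes only in rows, so rows that do not move let the fingers close. It gives the time, the measured TCP pose, the force and the opening at its end, in the units of the state.
- env.get_state(): the state, without advancing time (a new reading comes with each control period).
- eyes.snapshot(name): name is "scene" or "top"; returns a dict with "frame" (420x560x3 uint8, blue, green, red), "K" (3x3 intrinsics, pixels), "R" (3x3) and "t" (3): a world point X has camera coordinates R X + t. Camera axes: x right, y down, z forward; pixel columns grow to the right and rows downward; lengths in m; the calibration is good to about 2 mm. A picture is of the moment at which its call begins. There is no depth.
- env.hand_in(): hands the job in, once; it reports no verdict.
The state is a dict: "time": time; "qpos": joint angles; "qvel": joint speeds; "joint_efforts": joint torques, N m; "eef_pos": TCP position; "tcp_rot": TCP orientation; "contact_force": force on the tool from outside, world axes, zero at the start; "ft_torque": the same for the moment, N m; "opening": opening from 0.0 (shut) to 1.0 (fully open).
Only numpy, scipy, OpenCV 4.12 (cv2) and the standard library are available. Lean on these libraries where they do the work, as an engineer would, in place of code of your own. Each camera call takes 0.05 s, during which the arm holds its last target. There are 200 camera calls.

## Task

Get the sample trays ready for the mill: lift the grey cover off the blue nest and set it on the round black mat, then stack every tray in the nest, each turned so that its cut corner matches and it drops fully home, and put the cover back on top of the stack the same way. Then clamp the stack: first turn the star knob backwards (anticlockwise) until its thread clicks, and only then forwards until it is fully tight. Leave the bottles, tools and samples around it alone.

Things in the scene. Friction and masses are not known exactly. Their poses are not given: they have to be found in the camera images.
- tray_a: yellow open sample tray (may be absent), about 120 g, 104 x 56 mm, 34 mm tall, one corner (+x, +y) cut off at 45 degrees. Origin: centre of its foot's underside; x along the length, z up. Foot z = 0 to 10 mm: 92 x 44 mm, lowest 4 mm 88 x 40 mm, same cut corner. Body z = 10 to 34 mm, upright sides 56 mm apart across y, walls 4 mm, opening 96 x 48 mm, 18 mm deep, two flat white samples fixed inside
- tray_a_key (a point): point at the cut corner of the yellow tray, at rim height: (38, 14, 34) mm in the tray's frame. The legs of the cut are 24 mm outside
- tray_b: green open sample tray (may be absent), about 120 g, 104 x 56 mm, 34 mm tall, one corner (+x, +y) cut off at 45 degrees. Origin: centre of its foot's underside; x along the length, z up. Foot z = 0 to 10 mm: 92 x 44 mm, lowest 4 mm 88 x 40 mm, same cut corner. Body z = 10 to 34 mm, upright sides 56 mm apart across y, walls 4 mm, opening 96 x 48 mm, 18 mm deep, two flat white samples fixed inside
- tray_b_key (a point): point at the cut corner of the green tray, at rim height: (38, 14, 34) mm in the tray's frame. The legs of the cut are 24 mm outside
- tray_c: orange open sample tray (may be absent), about 120 g, 104 x 56 mm, 34 mm tall, one corner (+x, +y) cut off at 45 degrees. Origin: centre of its foot's underside; x along the length, z up. Foot z = 0 to 10 mm: 92 x 44 mm, lowest 4 mm 88 x 40 mm, same cut corner. Body z = 10 to 34 mm, upright sides 56 mm apart across y, walls 4 mm, opening 96 x 48 mm, 18 mm deep, two flat white samples fixed inside
- tray_c_key (a point): point at the cut corner of the orange tray, at rim height: (38, 14, 34) mm in the tray's frame. The legs of the cut are 24 mm outside
- cover: grey dust cover, about 150 g, same outline (104 x 56 mm, cut corner +x, +y) and same 10 mm foot as the trays. Origin: centre of the foot's underside, x along the length, z up; plate z = 10 to 16 mm; on it a black grip bar 60 mm long along x (centred at x = -5 mm), 14 mm wide across y, z = 16 to 44 mm. Starts seated in the nest
- cover_key (a point): point at the cut corner of the cover, at (38, 14, 16) mm in the cover's frame
- mat: round black rubber mat fixed to the bench, 124 mm across, 2 mm thick; origin at the centre of its underside
- fixture: fixed aluminium subplate 310 x 120 mm, 14 mm thick, with a blue nest at one end and a clamp with a black star knob at the other. Origin on the bench below the nest's centre, x pointing from the knob towards the nest, z up; plate from x = -230 to +80 mm, y = -60 to +60 mm. The steel jaw of the clamp (40 mm wide, 30 to 54 mm above the bench) stands 2 mm (tight) to 16 mm beyond the nest's -x end
- nest (a point): centre of the nest's mouth, 34 mm above the bench, axes as the fixture. Outline as the trays (104 x 56 mm, opening 96 x 48, 14 deep, cut corner +x, +y). A foot drops 10 mm into the nest or into a tray, 2 mm play all round, only when the cut corners coincide (else it stands 10 mm proud); the body's ledge then rests on the rim. Seated origins lie 24, 48, 72, 96 mm above the bench
- nest_key (a point): point at the nest's cut corner, (38, 14) mm from the nest's centre in the fixture's axes, at rim height
- knob_grip (a point): point on the star knob's vertical axis, 61 mm above the bench, 170 mm from the nest's centre towards fixture -x: mid-height of the black head (50 to 72 mm above the bench). Eight lobes; 51 mm wide across lobe pairs (square to or along the yellow line, and every 45 degrees), 54 mm over opposite lobes. Under it a 36 mm hub on a grey block 52 mm square, 34 mm high. Axes turn with the knob
- knob_mark (a point): point on the yellow pointer line on top of the knob, 22 mm from its axis, 73 mm above the bench; it lies towards fixture +x when the joint reads 0. Dots painted on the subplate, 48 mm from the knob's axis, show where it points: white once clicked, green when tight
- starknob (a joint): star knob angle, rad, growing clockwise seen from above (tightening). Starts between 0 and 0.6. Backwards it stiffens near -0.85 as a brass spring plunger is pushed aside, has clicked past -1.1, stops at -1.35. Forwards the jaw closes towards the bottom tray, 4 mm per rad, and the knob stops, tight, at 2.2. Stays where it is left; friction 0.05 N m, about 0.1 over the click; no rise or fall
- glue: bystander, leave alone: white glue bottle with a red cap, origin at its underside
- jar: bystander, leave alone: amber jar with a white cap, origin at its underside
- sample: bystander, leave alone: cream sample plate, origin at its underside
- beaker: bystander, leave alone: white beaker, origin at its underside
- driver: bystander, leave alone: screwdriver lying on the bench, about 170 mm long
- brush: bystander, leave alone: brush lying on the bench, about 170 mm long
- spanner: bystander, leave alone: spanner lying on the bench, about 170 mm long
Things that resemble listed ones, but are neither listed nor needed, are in the scene too. Leave any pink or purple look-alike of the cover alone.

How it is judged:
On the way, in this order (a step that is already met when the one before it is completed fails the run):
1. the cover is set down upright on the mat (horizontal distance between cover and mat below 0.045 m and height (world z) of cover below 0.008 m and angle between cover's own z axis and vertical below 0.1 rad), for 0.2 s.
2. every tray is nested in the stack on the nest, cut corners matching, fully home (horizontal distance between each of tray_a, tray_b, tray_c and nest below 0.009 m and horizontal distance between each of tray_a_key, tray_b_key, tray_c_key and nest_key below 0.014 m and angle between each of tray_a, tray_b, tray_c's own z axis and vertical below 0.05 rad and (height (world z) of tray_a between 0.02 and 0.028 m or height (world z) of tray_a between 0.044 and 0.052 m or height (world z) of tray_a between 0.068 and 0.076 m) and (height (world z) of tray_b between 0.02 and 0.028 m or height (world z) of tray_b between 0.044 and 0.052 m or height (world z) of tray_b between 0.068 and 0.076 m) and (height (world z) of tray_c between 0.02 and 0.028 m or height (world z) of tray_c between 0.044 and 0.052 m or height (world z) of tray_c between 0.068 and 0.076 m)), for 0.2 s.
3. the cover is nested on top of the stack (all of step 2 and horizontal distance between cover and nest below 0.009 m and horizontal distance between cover_key and nest_key below 0.014 m and angle between cover's own z axis and vertical below 0.05 rad and (height (world z) of cover between 0.068 and 0.076 m or height (world z) of cover between 0.092 and 0.1 m)), for 0.2 s.
4. the knob is turned backwards past its click (value of joint starknob below -1.1 rad), for 0.1 s.
5. the knob is turned forwards until tight (value of joint starknob above 2 rad), for 0.2 s.
At the end, for the whole second after the job is handed in: every tray and, on top, the cover stands nested in the stack on the nest: within 9 mm of the nest's axis, cut corner within 14 mm of the nest's, level within 0.05 rad, height within 4 mm of its seat; the knob tight (above 2.0 rad); all at rest (all of step 3 and value of joint starknob above 2 rad and linear speed of each of tray_a, tray_b, tray_c, cover below 0.02 m/s); the robot touches nothing.
It fails at once if a bystander (bottle, jar, sample plate, beaker, tool) was knocked more than 40 mm from its place (distance of any of glue, jar, sample, beaker, driver, brush, spanner from where it was at the start of the episode above 0.04 m).
Of tray_a, tray_b, tray_c only 2 to 3 are there at a start; the rules pass over those that are not, and their reading is None.
At some moment in a run one of tray_a, tray_b, tray_c may be knocked a few centimetres aside while the robot is not near it.
Once in a run the grip may slacken for a moment while it holds something.
It also fails if it takes over 208 s, if anything falls off the work surface, if the arm or the gripper's body presses on something with over 40 N, if the wrist force passes 120 N, or if a joint passes its speed limit or range.

## Working session

There is one attempt and no reset: what is moved stays moved. The work goes in short steps, Python scripts to look and compute and a shell command to move; the robot and the scene stay as the last step left them, time stands still between calls to the robot, and variables do not carry over. Pictures are saved under pics/ and viewed, about 12 in all and at most 16, crops included, and the job is handed in when it is done.

```bash
mkdir -p pics; ls; python3 - <<'E'
from bench import env, eyes
import cv2,numpy as np
s=env.get_state();print({k:np.round(v,3) for k,v in s.items()})
for n in("scene","top"):
    d=eyes.snapshot(n);cv2.imwrite(f"pics/{n}0.png",cv2.resize(d["frame"],(800,600),interpolation=cv2.INTER_CUBIC));print(n,d["K"].tolist(),d["R"].tolist(),d["t"].tolist())
E
```

```text
pics
{'time': np.float64(0.0), 'qpos': array([-1.407,  0.088,  1.372, -0.   ,  1.684, -0.103]), 'qvel': array([ 0.001,  0.   ,  0.   ,  0.001, -0.001,  0.001]), 'joint_efforts': array([ 1.0000e-03, -3.5186e+01, -3.1327e+01, -0.0000e+00,  1.1000e-02,
        0.0000e+00]), 'eef_pos': array([ 0.145, -0.53 ,  0.23 ]), 'tcp_rot': array([-3.111, -0.418,  0.   ]), 'contact_force': array([ 0.261,  0.138, -0.194]), 'ft_torque': array([-0.052, -0.015,  0.023]), 'opening': np.float64(0.996)}
scene [[420.9140974809434, 0.0, 276.2001267468417], [0.0, 420.9140974809434, 204.04069104232082], [0.0, 0.0, 1.0]] [[0.7139260644578928, 0.7002161954181196, -0.0026180454232388323], [0.6079144369175353, -0.6216638727285307, -0.4939373105277641], [-0.3474904486095991, 0.3510431725847099, -0.8694935762308775]] [-0.40681506938653467, -0.30873727802884915, 1.3621304701098464]
top [[434.7199884351786, 0.0, 279.7467305865283], [0.0, 434.7199884351786, 212.51296002647894], [0.0, 0.0, 1.0]] [[-0.0010852148202438803, -0.9999422614684972, -0.010690932515989156], [-0.9940546680118928, 0.0022426968374564004, -0.10885902495732992], [0.10887671611763115, 0.010509235945718152, -0.9939997065629737]] [0.01588064741219064, 0.5703616157074796, 1.4629636487109015]
```

View pics/top0.png

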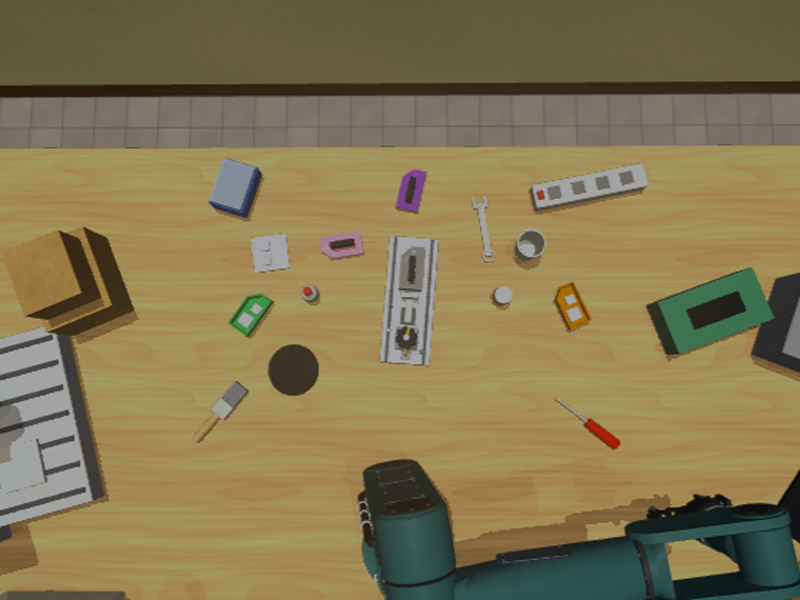

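View pics/scene0.png

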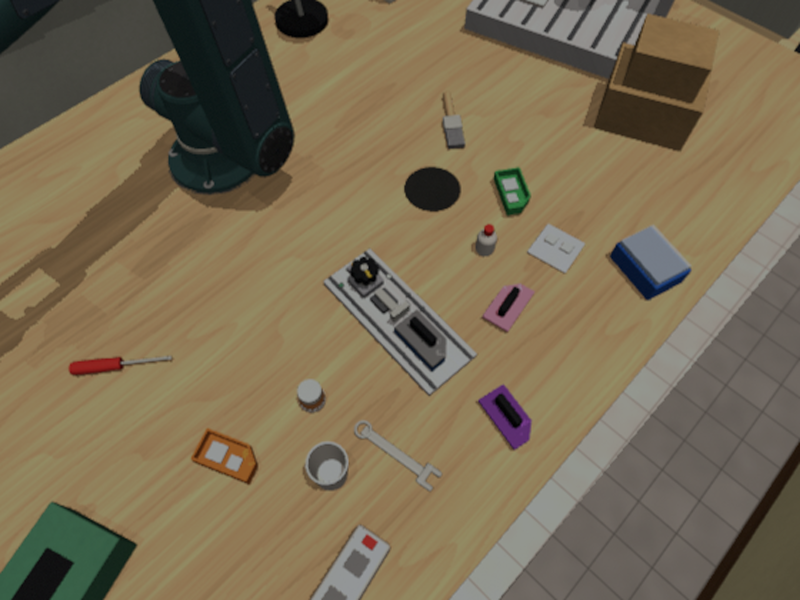

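Two trays show, green and orange; yellow may be absent. The grey cover is in the nest at top (410,265), the mat at (293,370), the knob at (406,338) and the purple and pink decoys nearby. Next I take enlarged crops of the fixture.

```bash
cat > h.py <<'E'
from bench import env, eyes
import cv2,numpy as np
from scipy.optimize import minimize
def snap(): return {n:eyes.snapshot(n) for n in("scene","top")}
def proj(d,X):
    c=np.atleast_2d(X)@np.array(d["R"]).T+np.array(d["t"]); p=c@np.array(d["K"]).T; return p[:,:2]/p[:,2:]
def unproj(d,uv,z):
    R=np.array(d["R"]);C=-R.T@np.array(d["t"]);r=R.T@np.linalg.inv(d["K"])@np.array([*uv,1.]);return C+r*(z-C[2])/r[2]
def crop(d,uv,w,h,k):
    x,y=int(uv[0]-w/2),int(uv[1]-h/2); f=d["frame"][y:y+h,x:x+w]
    return cv2.resize(f,None,fx=k,fy=k,interpolation=cv2.INTER_CUBIC),(x,y)
def out(L,W,c):
    a,b=L/2,W/2; return np.array([[-a,-b],[a,-b],[a,b-c],[a-c,b],[-a,b]])
def place(P,z,p):
    x,y,t=p; c,s=np.cos(t),np.sin(t); P=np.array(P); return np.c_[P@np.array([[c,s],[-s,c]])+[x,y],np.full(len(P),z)]
SH=8
def sil(d,layers,p):  # convex hulls of consecutive layers -> mask
    m=np.zeros((420,560),np.uint8)
    for (P0,z0),(P1,z1) in layers:
        q=np.r_[proj(d,place(P0,z0,p)),proj(d,place(P1,z1,p))].astype(np.float32)
        cv2.fillConvexPoly(m,np.round(cv2.convexHull(q)*256).astype(np.int32),255,cv2.LINE_AA,SH)
    return m/255.
def tray(z0): return [((out(.104,.056,.024),z0+.010),(out(.104,.056,.024),z0+.034)),((out(.088,.040,.02),z0),(out(.092,.044,.02),z0+.010))]
def fit(S,masks,layers,p0,cams=("scene","top")):
    f=lambda p:sum(np.abs(cv2.GaussianBlur(sil(S[n],layers,p)-masks[n],(0,0),1)).sum() for n in cams)
    r=minimize(f,p0,method="Nelder-Mead",options=dict(initial_simplex=np.array(p0)+np.array([[0,0,0],[.006,0,0],[0,.006,0],[0,0,.1]]),xatol=1e-4,fatol=.05))
    return r.x,r.fun
def hsvmask(d,lo,hi,uv,rad):
    h=cv2.cvtColor(d["frame"],cv2.COLOR_BGR2HSV); m=cv2.inRange(h,lo,hi)
    k=np.zeros_like(m);cv2.circle(k,(int(uv[0]),int(uv[1])),rad,255,-1); m&=k
    cs,_=cv2.findContours(m,cv2.RETR_EXTERNAL,cv2.CHAIN_APPROX_NONE); o=np.zeros_like(m)
    cv2.drawContours(o,[max(cs,key=cv2.contourArea)],-1,255,-1); return o/255.
E
python3 - <<'E'
from h import *
S=snap(); t=S["top"];s=S["scene"]
a,oa=crop(t,(287,210),60,100,6); b,ob=crop(s,(280,224),110,100,6) 
b=b[:, :]; a=a
im=np.hstack([cv2.resize(a,(300,500)),cv2.resize(b,(480,436))[:436] if 0 else cv2.copyMakeBorder(cv2.resize(b,(495,450)),0,50,0,0,0)])
cv2.imwrite("pics/fix.png",im);print(oa,ob,im.shape)
u=lambda x,y,z:unproj(t,(x*.7,y*.7),z).round(4)
print("mat",u(293,370,.002),"green",u(251,314,.034),"orange",u(573,306,.034),"cover",u(411,267,.05),"knob",u(406,338,.07))
for k in("purple",(411,190,.04)),("pink",(342,245,.04)),("glue",(309,293,.05)),("jar",(503,296,.05)),("beaker",(530,244,.06)),("spanner",(484,230,.0)): print(k[0],u(*k[1]))
E
```

```text
(257, 160) (225, 174) (500, 795, 3)
mat [0.4119 0.2745 0.002 ] green [0.5457 0.3722 0.034 ] orange [ 0.5633 -0.4     0.034 ] cover [ 0.6563 -0.0125  0.05  ] knob [ 4.855e-01 -2.000e-04  7.000e-02]
purple [ 0.8482 -0.0132  0.04  ]
pink [0.7123 0.1541 0.04  ]
glue [0.5942 0.2308 0.05  ]
jar [ 0.5859 -0.2307  0.05  ]
beaker [ 0.7091 -0.2957  0.06  ]
spanner [ 0.7573 -0.1946  0.    ]
```

View pics/fix.png

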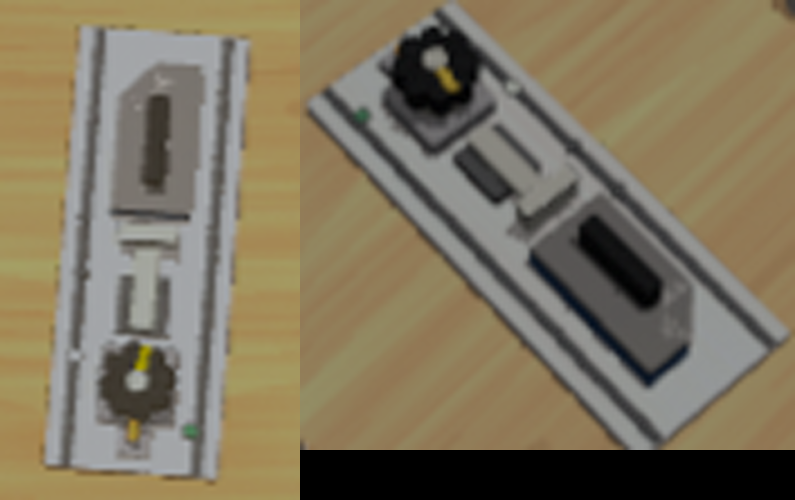

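```bash
cat >> h.py <<'E'
def rect(x0,x1,y0,y1): return np.array([[x0,y0],[x1,y0],[x1,y1],[x0,y1]])
th=np.linspace(0,2*np.pi,25)[:-1]; circ=np.c_[np.cos(th),np.sin(th)]
pl=rect(-.23,.08,-.06,.06); kn=circ*.026+[-.17,0]; cu=out(.104,.056,.024)
FIX=[((pl,0),(pl,.014)),((kn,.05),(kn,.072)),((cu,.014),(cu,.04))]
COL=dict(green=((50,120,40),(75,255,255)),orange=((8,190,120),(17,255,255)),yellow=((24,180,120),(34,255,255)))
def fitcol(S,name,xy,z0=0,th=None,cams=("scene","top"),rad=35):
    M={n:hsvmask(S[n],*COL[name],proj(S[n],[[*xy,z0+.03]])[0],rad) for n in cams}
    best=None
    for t in (np.arange(0,2*np.pi,np.pi/4) if th is None else [th]):
        r=fit(S,M,tray(z0),[*xy,t],cams)
        if best is None or r[1]<best[1]: best=r
    return best,{n:int(M[n].sum()) for n in M}
E
python3 - <<'E'
from h import *
S=snap()
for cams in (("top",),("scene",),("scene","top")):
    M={n:hsvmask(S[n],(0,0,0),(179,75,255),proj(S[n],[[.58,0,.02]])[0],90) for n in S}
    r=fit(S,M,FIX,[.655,-.012,-.05],cams); print("fix",cams,r[0].round(4),round(r[1],1),M[cams[0]].sum())
    for c,xy in(("green",(.545,.37)),("orange",(.563,-.4))):
        (p,e),a=fitcol(S,c,xy,cams=cams); print(c,p.round(4),round(e,1),a)
m=hsvmask(S["top"],(0,0,0),(179,255,75),proj(S["top"],[[.41,.27,0]])[0],40);mo=cv2.moments(m);print("mat",unproj(S["top"],(mo["m10"]/mo["m00"],mo["m01"]/mo["m00"]),.002),m.sum())
im=[]
for n,c in(("top",(.545,.37,.03)),("top",(.563,-.4,.03)),("scene",(.545,.37,.03)),("scene",(.563,-.4,.03))):
    im.append(crop(S[n],proj(S[n],[c])[0],50,50,6)[0])
cv2.imwrite("pics/trays.png",np.vstack([np.hstack(im[:2]),np.hstack(im[2:])]))
E
```

```text
fix ('top',) [ 0.6579 -0.0136 -0.0778] 132.1 3093.0
green [0.5531 0.3771 5.5459] 108.5 {'top': 468}
orange [ 0.6293 -0.3629  2.1873] 544.5 {'top': 7}
fix ('scene',) [ 0.6572 -0.0134 -0.0869] 220.8 4662.0
green [0.5544 0.3728 5.5067] 154.9 {'scene': 517}
orange [ 0.4896 -0.4151  6.348 ] 1032.6 {'scene': 71}
fix ('scene', 'top') [ 0.6574 -0.0132 -0.0835] 357.6 4662.0
green [ 0.5535  0.3767 -0.7237] 264.4 {'scene': 517, 'top': 468}
orange [ 0.4971 -0.4154  6.3697] 1643.5 {'scene': 71, 'top': 7}
mat [0.41324867 0.27439644 0.002     ] 954.0
```

View pics/trays.png

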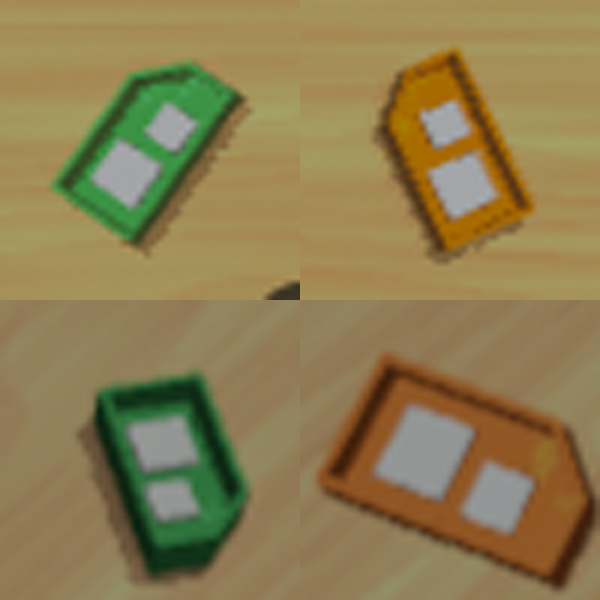

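```bash
python3 - <<'E'
from h import *
S=snap()
for n in S:
  H=cv2.cvtColor(S[n]["frame"],cv2.COLOR_BGR2HSV)
  for c in((.545,.37,.034),(.563,-.4,.034)):
    u,v=proj(S[n],[c])[0].astype(int)
    print(n,c);  
    for dv in(-18,-9,-3,0,6,12): print([tuple(map(int,H[v+dv,u+k])) for k in range(-20,21,5)])
E
```

```text
scene (0.545, 0.37, 0.034)
[(22, 91, 146), (21, 96, 146), (22, 93, 146), (20, 96, 146), (18, 101, 146), (21, 93, 146), (22, 91, 146), (22, 91, 146), (19, 101, 146)]
[(23, 89, 146), (22, 93, 146), (22, 96, 135), (66, 165, 71), (67, 175, 51), (66, 162, 52), (33, 90, 119), (18, 103, 146), (19, 102, 145)]
[(21, 93, 146), (21, 96, 146), (18, 115, 91), (66, 121, 114), (70, 5, 150), (66, 17, 146), (66, 168, 53), (18, 103, 146), (23, 89, 146)]
[(21, 96, 146), (21, 97, 145), (16, 117, 105), (66, 156, 106), (70, 5, 150), (70, 5, 150), (67, 170, 45), (23, 89, 146), (22, 91, 146)]
[(19, 100, 146), (19, 100, 146), (18, 103, 136), (66, 170, 36), (66, 60, 131), (66, 37, 139), (66, 153, 110), (59, 110, 109), (19, 104, 145)]
[(18, 105, 146), (19, 101, 146), (18, 103, 146), (18, 114, 87), (65, 110, 107), (61, 55, 112), (66, 150, 121), (23, 100, 112), (18, 104, 145)]
scene (0.563, -0.4, 0.034)
[(21, 95, 145), (18, 103, 146), (18, 104, 145), (19, 103, 146), (17, 108, 144), (20, 96, 146), (18, 104, 145), (19, 101, 146), (18, 107, 145)]
[(21, 94, 146), (15, 137, 145), (13, 200, 111), (14, 191, 144), (14, 
[... 1709 characters left out ...]
(21, 122, 165), (19, 252, 154), (19, 255, 167), (18, 223, 166), (20, 134, 165), (20, 124, 165), (21, 124, 165), (21, 124, 165)]
[(25, 106, 164), (21, 121, 165), (19, 255, 159), (13, 58, 136), (105, 6, 167), (15, 195, 89), (25, 109, 164), (24, 111, 165), (24, 110, 164)]
[(24, 106, 164), (25, 110, 164), (16, 185, 80), (19, 255, 167), (19, 255, 167), (17, 232, 124), (23, 115, 164), (23, 115, 164), (25, 109, 164)]
[(20, 127, 165), (20, 127, 166), (18, 132, 159), (19, 255, 166), (108, 8, 168), (105, 6, 167), (17, 222, 116), (21, 121, 165), (22, 121, 165)]
[(21, 124, 165), (20, 124, 165), (20, 125, 165), (16, 180, 85), (19, 255, 166), (18, 245, 133), (18, 139, 123), (19, 131, 165), (20, 127, 165)]
```

```bash
sed -i 's/green=((50,120,40),(75,255,255)),orange=((8,190,120),(17,255,255))/green=((45,70,25),(85,255,255)),orange=((5,152,30),(22,255,255))/' h.py
python3 - <<'E'
from h import *
S=snap()
ims=[]
for c,xy in(("green",(.545,.37)),("orange",(.563,-.4))):
  for cams in (("top",),("scene",),("scene","top")):
    (p,e),a=fitcol(S,c,xy,cams=cams); print(c,cams,p.round(4),round(e,1),a)
  for n in S:
    im,o=crop(S[n],proj(S[n],[[*xy,.03]])[0],50,50,6)
    q=(proj(S[n],place(cu,.034,p))-o+.5)*6; cv2.polylines(im,[q.astype(np.int32)],True,(0,0,255),1); ims.append(im)
cv2.imwrite("pics/trays2.png",np.vstack([np.hstack(ims[:2]),np.hstack(ims[2:])]))
E
```

```text
green ('top',) [0.5533 0.3775 5.5823] 95.5 {'top': 482}
green ('scene',) [ 0.5531  0.3755 -0.7006] 94.3 {'scene': 581}
green ('scene', 'top') [0.5531 0.3758 5.5795] 192.1 {'scene': 581, 'top': 482}
orange ('top',) [ 0.5668 -0.3962  6.6895] 44.6 {'top': 545}
orange ('scene',) [ 0.5685 -0.3989  6.6338] 126.2 {'scene': 1060}
orange ('scene', 'top') [ 0.5674 -0.3975  0.3981] 173.4 {'scene': 1060, 'top': 545}
```

View pics/trays2.png

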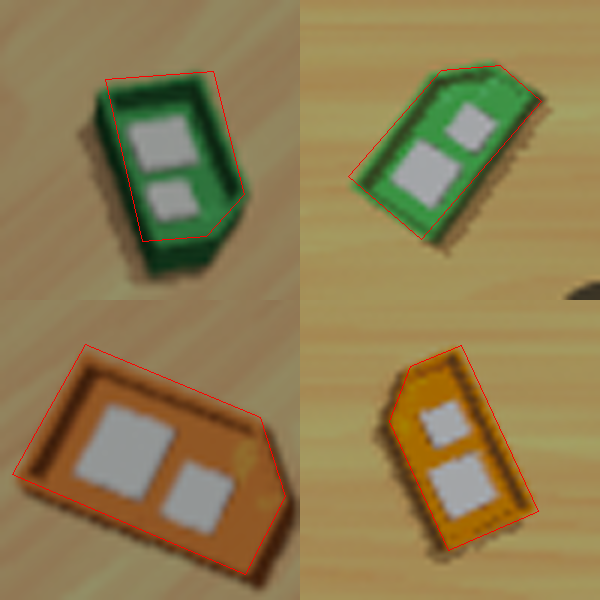

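```bash
cat > plan.py <<'E'
import sys
from h import *
from scipy.spatial.transform import Rotation as Ro
NEST=(.6575,-.0133,-.083)
def plan(*T):
    """each T=(x,y,z,phi): phi=jaw (tool y) heading. prints tilt fix + turn (units, first) then shift (units, tool axes after turn)"""
    s=env.get_state(); p=np.array(s["eef_pos"]);R=Ro.from_rotvec(s["tcp_rot"]).as_matrix()
    print("t %.1f tcp"%s["time"],p.round(4),"phi %.3f"%np.arctan2(R[1,1],R[0,1]),"F",np.round(s["contact_force"],1),"open %.3f"%s["opening"],"q6 %.2f"%s["qpos"][5])
    for x,y,z,f in T:
        Y=np.array([np.cos(f),np.sin(f),0]);Z=np.array([0,0,-1.]);Rt=np.c_[np.cross(Y,Z),Y,Z]
        w=Ro.from_matrix(R.T@Rt).as_rotvec()/np.radians(6); d=Rt.T@(np.array([x,y,z])-p)/.03
        print("  ->",(x,y,z,round(f,3)),"turn",w.round(2),"shift",d.round(2)); R=Rt;p=np.array([x,y,z])
E
python3 - <<'E'
from plan import *
x,y,t=NEST; cx,cy=x-.005*np.cos(t),y-.005*np.sin(t); f=t-np.pi/2
plan((cx,cy,.15,f),(cx,cy,.043,f),(cx,cy,.15,f),(.413,.274,.15,f),(.413,.274,.022,f))
E
```

```text
t 0.5 tcp [ 0.145  -0.5305  0.2313] phi -1.304 F [-0.7 -0.1 -0.6] open 1.003 q6 -0.10
  -> (np.float64(0.6525172126151199), np.float64(-0.01288547632506689), 0.15, -1.654) turn [-0.    0.    3.34] shift [ 15.43 -18.6    2.71]
  -> (np.float64(0.6525172126151199), np.float64(-0.01288547632506689), 0.043, -1.654) turn [0. 0. 0.] shift [0.   0.   3.57]
  -> (np.float64(0.6525172126151199), np.float64(-0.01288547632506689), 0.15, -1.654) turn [0. 0. 0.] shift [ 0.    0.   -3.57]
  -> (0.413, 0.274, 0.15, -1.654) turn [0. 0. 0.] shift [-8.75 -8.87  0.  ]
  -> (0.413, 0.274, 0.022, -1.654) turn [0. 0. 0.] shift [0.   0.   4.27]
```

```bash

python3 -m handwheel '[0,0,0.84,0,0,0,-1,0,0,0.84,0,0,0,-1,0,0,0.83,0,0,0,-1,0,0,0.83,0,0,0,-1,0,0,0,0.4,-0.4,0,-1]' 60
R='' ; python3 -m handwheel '[0,0,0,0.65,-0.79,0,-1,0,0,0,0.65,-0.79,0,-1,0,0,0,0.65,-0.79,0,-1,0,0,0,0.65,-0.79,0,-1,0,0,0,0.65,-0.79,0,-1,0,0,0,0.65,-0.79,0,-1,0,0,0,0.65,-0.79,0,-1,0,0,0,0.65,-0.79,0,-1,0,0,0,0.65,-0.79,0,-1,0,0,0,0.65,-0.79,0,-1]'
python3 -m handwheel '[0,0,0,0.65,-0.79,0,-1,0,0,0,0.65,-0.79,0,-1,0,0,0,0.65,-0.79,0,-1,0,0,0,0.65,-0.79,0,-1,0,0,0,0.65,-0.79,0,-1,0,0,0,0.65,-0.79,0,-1,0,0,0,0.65,-0.79,0,-1,0,0,0,0.65,-0.79,0,-1,0,0,0,0.65,-0.79,0,-1,0,0,0,0.65,-0.79,0,-1]'
python3 -m handwheel '[0,0,0,0.5,-0.6,0.6,-1,0,0,0,0.5,-0.6,0.6,-1,0,0,0,0.5,-0.6,0.6,-1,0,0,0,0.3,-0.3,0.6,-1,0,0,0,0.2,-0.2,0.3,-1,0,0,0,0,0,0,-1,0,0,0,0,0,0,-1]'
python3 - <<'E'
from plan import *
x,y,t=NEST; cx,cy=x-.005*np.cos(t),y-.005*np.sin(t); f=t-np.pi/2
plan((cx,cy,.15,f),(cx,cy,.043,f))
S=snap()
print([crop(S[n],proj(S[n],[[.63,0,.06]])[0],100,110,5)[1] for n in S])
cv2.imwrite("pics/above.png",np.hstack([crop(S[n],proj(S[n],[[.63,0,.06]])[0],75,110,5)[0] for n in S]))
cv2.imwrite("pics/all2.png",cv2.resize(S["top"]["frame"],(800,600)))
E
```

```text
time: 0.92
eef_pos: [0.1563, -0.5208, 0.231]
tcp_rot: [3.138, -0.14, -0.002]
contact_force: [0.2, 0.6, 0.1]
opening: 1.001
time: 1.75
eef_pos: [0.3728, -0.2983, 0.2316]
tcp_rot: [3.138, -0.13, 0.001]
contact_force: [1.3, 0.2, 0.4]
opening: 0.997
time: 2.58
eef_pos: [0.5868, -0.0783, 0.2314]
tcp_rot: [3.139, -0.13, 0.0]
contact_force: [0.4, -0.4, 0.7]
opening: 1.003
time: 3.17
eef_pos: [0.6511, -0.016, 0.1499]
tcp_rot: [3.138, -0.13, -0.002]
contact_force: [-0.6, 0.1, 0.5]
opening: 1.004
t 3.2 tcp [ 0.6511 -0.016   0.1499] phi -1.654 F [-0.6  0.1  0.5] open 1.004 q6 1.54
  -> (np.float64(0.6525172126151199), np.float64(-0.01288547632506689), 0.15, -1.654) turn [0.01 0.01 0.  ] shift [ 0.04 -0.11 -0.  ]
  -> (np.float64(0.6525172126151199), np.float64(-0.01288547632506689), 0.043, -1.654) turn [0. 0. 0.] shift [0.   0.   3.57]
[(242, 166), (234, 139)]
```

View pics/above.png

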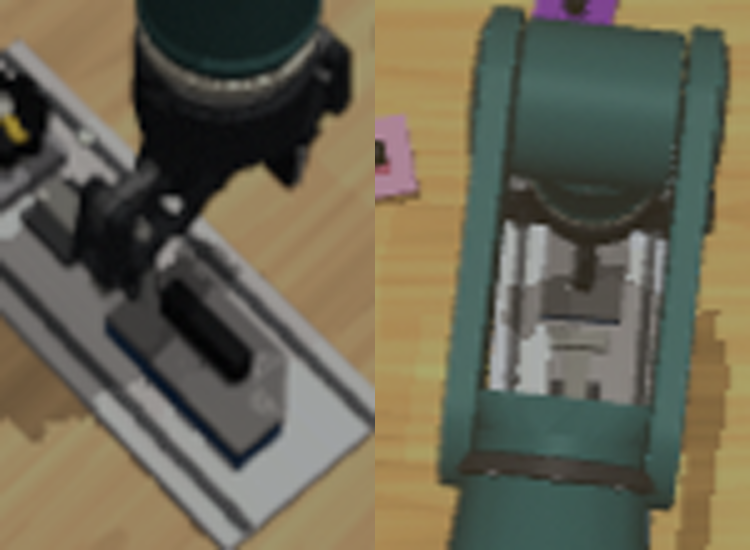

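View pics/all2.png

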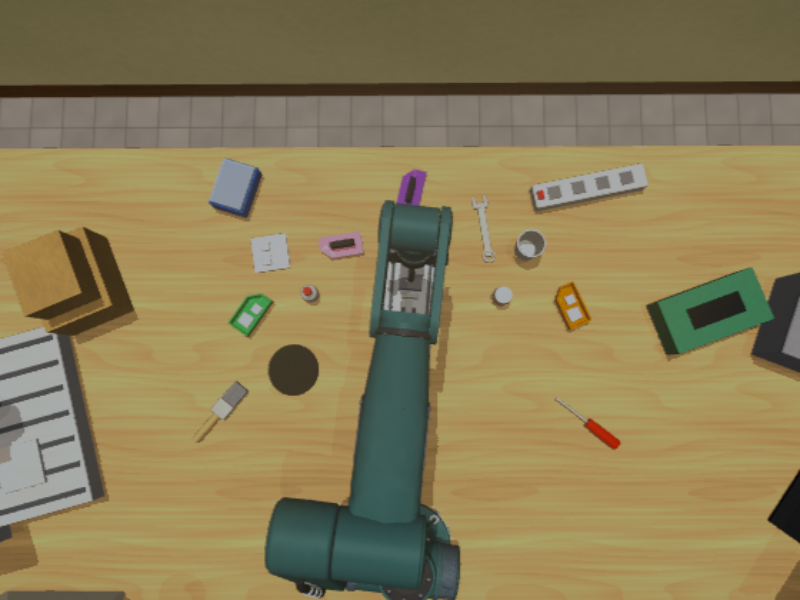

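The arm stands over the nest, and no yellow tray has come out from under it. Only two trays are present. I descend on the cover's grip bar.

```bash

python3 -m handwheel '[0,0,0,0.04,-0.11,0.5,-1,0,0,0,0,0,0.6,-1,0,0,0,0,0,0.6,-1,0,0,0,0,0,0.6,-1,0,0,0,0,0,0.6,-0.6,0,0,0,0,0,0.4,-0.3,0,0,0,0,0,0.27,0,0,0,0,0,0,0,0.6,0,0,0,0,0,0,1,0,0,0,0,0,0,1]' 60
python3 -m handwheel '[0,0,0,0,0,0,1,0,0,0,0,0,0,1,0,0,0,0,0,0,1,0,0,0,0,0,0,1,0,0,0,0,0,-0.3,1,0,0,0,0,0,-0.5,1,0,0,0,0,0,-0.7,1,0,0,0,0,0,-0.7,1,0,0,0,0,0,-0.7,1,0,0,0,0,0,0,1]'
python3 - <<'E'
from plan import *
f=NEST[2]-np.pi/2
plan((.413,.274,.14,f),(.413,.274,.022,f))
E
```

```text
time: 4.1
eef_pos: [0.6539, -0.0129, 0.0451]
tcp_rot: [3.138, -0.131, 0.004]
contact_force: [-4.0, 0.0, 5.9]
opening: 0.151
time: 4.93
eef_pos: [0.6552, -0.0127, 0.1356]
tcp_rot: [3.138, -0.13, 0.013]
contact_force: [1.9, -0.9, 1.0]
opening: 0.15
t 4.9 tcp [ 0.6552 -0.0127  0.1356] phi -1.654 F [ 1.9 -0.9  1. ] open 0.150 q6 1.55
  -> (0.413, 0.274, 0.14, -1.654) turn [ 0.   -0.08  0.  ] shift [-8.84 -8.85 -0.15]
  -> (0.413, 0.274, 0.022, -1.654) turn [0. 0. 0.] shift [0.   0.   3.93]
```

```bash

python3 -m handwheel '[0,0,0,-0.4,-0.4,0,1,0,0,0,-0.7,-0.7,0,1,0,0,0,-0.7,-0.7,0,1,0,0,0,-0.7,-0.7,0,1,0,0,0,-0.7,-0.7,0,1,0,0,0,-0.7,-0.7,0,1,0,0,0,-0.7,-0.7,0,1,0,0,0,-0.7,-0.7,0,1,0,0,0,-0.7,-0.7,0,1,0,0,0,-0.7,-0.7,0,1]'
python3 -m handwheel '[0,0,0,-0.7,-0.7,0,1,0,0,0,-0.7,-0.7,0,1,0,0,0,-0.7,-0.7,0,1,0,0,0,-0.44,-0.45,0.2,1,0,0,0,0,0,0.7,1,0,0,0,0,0,0.7,1,0,0,0,0,0,0.7,1,0,0,0,0,0,0.4,1,0,0,0,0,0,0,1,0,0,0,0,0,0,1]'
python3 - <<'E'
from plan import *
f=NEST[2]-np.pi/2
plan((.413,.274,.023,f))
E
```

```text
time: 5.77
eef_pos: [0.4671, 0.2051, 0.1283]
tcp_rot: [3.138, -0.13, -0.004]
contact_force: [-0.4, 0.3, -1.7]
opening: 0.15
time: 6.6
eef_pos: [0.3982, 0.2862, 0.0474]
tcp_rot: [3.137, -0.13, -0.006]
contact_force: [0.1, 0.0, -1.7]
opening: 0.151
t 6.6 tcp [0.3982 0.2862 0.0474] phi -1.654 F [ 0.1  0.  -1.7] open 0.151 q6 2.16
  -> (0.413, 0.274, 0.023, -1.654) turn [0.02 0.03 0.  ] shift [0.52 0.37 0.81]
```

```bash

python3 -m handwheel '[0,0,0,0.3,0.2,0,1,0,0,0,0.22,0.17,0,1,0,0,0,0,0,0.4,1,0,0,0,0,0,0.3,1,0,0,0,0,0,0.1,1,0,0,0,0,0,0,1,0,0,0,0,0,0,1]'
python3 - <<'E'
from plan import *
f=NEST[2]-np.pi/2
plan((.413,.274,.023,f))
E
```

```text
time: 7.18
eef_pos: [0.4143, 0.2744, 0.0252]
tcp_rot: [3.139, -0.131, -0.0]
contact_force: [-0.3, -0.1, -2.0]
opening: 0.149
t 7.2 tcp [0.4143 0.2744 0.0252] phi -1.654 F [-0.3 -0.1 -2. ] open 0.149 q6 2.12
  -> (0.413, 0.274, 0.023, -1.654) turn [ 0.  0. -0.] shift [-0.04  0.02  0.07]
```

```bash

python3 -m handwheel '[0,0,0,0,0,0.07,1,0,0,0,0,0,0.05,1,0,0,0,0,0,0,1,0,0,0,0,0,0,0.4,0,0,0,0,0,0,-0.2,0,0,0,0,0,0,-0.5,0,0,0,0,0,0,-1,0,0,0,0,0,0,-1,0,0,0,0,0,-0.5,-1,0,0,0,0,0,-0.7,-1]'
python3 -m handwheel '[0,0,0,0,0,-0.7,-1,0,0,0,0,0,-0.7,-1,0,0,0,0,0,-0.7,-1,0,0,0,0,0,-0.7,-1,0,0,0,0,0,0,-1]'
python3 - <<'E'
from plan import *
g=(.5533,.3762,-.702); f=g[2]+np.pi/2
plan((*g[:2],.12,f),(*g[:2],.006,f))
S=snap(); (p,e),a=fitcol(S,"green",g[:2],th=g[2]); print(p.round(4),e,a)
E
```

```text
time: 8.02
eef_pos: [0.4123, 0.2736, 0.0554]
tcp_rot: [3.136, -0.13, -0.008]
contact_force: [-0.7, -0.7, 0.4]
opening: 0.999
time: 8.43
eef_pos: [0.4168, 0.2759, 0.1467]
tcp_rot: [-3.134, 0.13, -0.013]
contact_force: [1.6, -0.4, 1.0]
opening: 1.0
t 8.4 tcp [0.4168 0.2759 0.1467] phi -1.654 F [ 1.6 -0.4  1. ] open 1.000 q6 2.13
  -> (0.5533, 0.3762, 0.12, 0.869) turn [  0.08  -0.09 -24.09] shift [-1.32  5.49  0.89]
  -> (0.5533, 0.3762, 0.006, 0.869) turn [0. 0. 0.] shift [0.  0.  3.8]
[ 0.5523  0.3768 -0.6836] 186.3810618396209 {'scene': 580, 'top': 488}
```

```bash

for i in 1 2; do python3 -m handwheel '[0,0,-1,0,0,0,-1,0,0,-1,0,0,0,-1,0,0,-1,0,0,0,-1,0,0,-1,0,0,0,-1,0,0,-1,0,0,0,-1,0,0,-1,0,0,0,-1,0,0,-1,0,0,0,-1,0,0,-1,0,0,0,-1,0,0,-1,0,0,0,-1,0,0,-1,0,0,0,-1]'; done
python3 -m handwheel '[0,0,-1,0,0,0,-1,0,0,-1,0,0,0,-1,0,0,-1,0,0,0,-1,0,0,-0.9,0,0,0,-1,0,0,-0.2,0,0,0,-1,0,0,0,0,0,0,-1]'
python3 - <<'E'
from plan import *
g=(.5528,.3765,-.69); f=g[2]+np.pi/2
plan((*g[:2],.12,f),(*g[:2],.006,f))
S=snap(); cv2.imwrite("pics/mat.png",np.hstack([crop(S[n],proj(S[n],[[.43,.3,.02]])[0],80,90,5)[0] for n in S]))
E
```

```text
time: 9.37
eef_pos: [0.4131, 0.274, 0.1392]
tcp_rot: [2.78, 1.464, -0.007]
contact_force: [0.0, -0.5, 0.3]
opening: 1.002
time: 10.2
eef_pos: [0.4131, 0.274, 0.1391]
tcp_rot: [-1.674, -2.656, 0.006]
contact_force: [0.2, 0.9, 1.0]
opening: 1.001
time: 10.7
eef_pos: [0.4134, 0.2742, 0.1398]
tcp_rot: [-1.08, -2.948, 0.004]
contact_force: [-0.6, -0.9, -1.4]
opening: 0.999
t 10.7 tcp [0.4134 0.2742 0.1398] phi 0.869 F [-0.6 -0.9 -1.4] open 0.999 q6 -0.40
  -> (0.5528, 0.3765, 0.12, 0.881) turn [-0.03 -0.01 -0.12] shift [-1.41  5.59  0.66]
  -> (0.5528, 0.3765, 0.006, 0.881) turn [0. 0. 0.] shift [0.  0.  3.8]
```

View pics/mat.png

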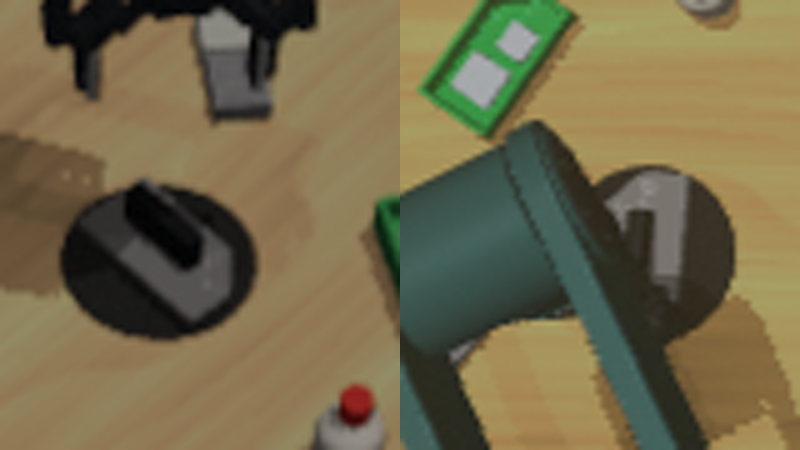

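The cover sits flat and centred on the mat. I go to the green tray next.

```bash

python3 -m handwheel '[0,0,0,-0.2,0.8,0,-1,0,0,0,-0.2,0.8,0,-1,0,0,0,-0.2,0.8,0,-1,0,0,0,-0.2,0.8,0,-1,0,0,0,-0.2,0.8,0,-1,0,0,0,-0.2,0.8,0,-1,0,0,-0.12,-0.2,0.79,0.6,-1,0,0,0,0,0,0.6,-1,0,0,0,0,0,0,-1,0,0,0,0,0,0,-1]'
python3 - <<'E'
from plan import *
g=(.5528,.3765,-.69); f=g[2]+np.pi/2
S=snap(); 
plan((*g[:2],.006,f))
for c in (("top",),("scene",)):
  (p,e),a=fitcol(S,"green",g[:2],th=g[2],cams=c); print(p.round(4),e,a)
E
```

```text
time: 11.63
eef_pos: [0.5533, 0.375, 0.1031]
tcp_rot: [-1.06, -2.954, 0.006]
contact_force: [0.0, -0.1, 0.1]
opening: 1.0
t 11.7 tcp [0.5545 0.3756 0.1066] phi 0.882 F [ 0.6 -0.7  0.9] open 1.000 q6 -0.37
  -> (0.5528, 0.3765, 0.006, 0.881) turn [0.01 0.   0.01] shift [ 0.06 -0.01  3.35]
[0.4828 0.4032 0.6273] 580.4849711590127 {'top': 501}
[ 0.5529  0.3756 -0.7031] 100.26149427037143 {'scene': 575}
```

```bash

python3 -m handwheel '[0,0,0,0.03,0,0.6,-1,0,0,0,0,0,0.7,-1,0,0,0,0,0,0.7,-1,0,0,0,0,0,0.7,-1,0,0,0,0,0,0.4,-1,0,0,0,0,0,0.2,-1,0,0,0,0,0,0,-1,0,0,0,0,0,0,-0.5,0,0,0,0,0,0,0,0,0,0,0,0,0,1]'
python3 -m handwheel '[0,0,0,0,0,0,1,0,0,0,0,0,0,1,0,0,0,0,0,0,1,0,0,0,0,0,0,1]'
python3 - <<'E'
from plan import *
x,y,t=NEST; f=t+np.pi/2
plan((.5528,.3765,.17,.881),(x,y,.17,f),(x,y,.034,f))
E
```

```text
time: 12.57
eef_pos: [0.5554, 0.3771, 0.0098]
tcp_rot: [1.058, 2.954, 0.006]
contact_force: [1.4, 0.6, -1.3]
opening: 0.653
time: 12.9
eef_pos: [0.5554, 0.3771, 0.0094]
tcp_rot: [1.059, 2.954, 0.006]
contact_force: [-0.2, 0.5, 6.6]
opening: 0.652
t 12.9 tcp [0.5554 0.3771 0.0094] phi 0.883 F [-0.2  0.5  6.6] open 0.652 q6 -0.37
  -> (0.5528, 0.3765, 0.17, 0.881) turn [0.04 0.02 0.01] shift [ 0.05 -0.07 -5.35]
  -> (0.6575, -0.0133, 0.17, 1.488) turn [ 0.    0.   -5.79] shift [ -4.56 -12.66   0.  ]
  -> (0.6575, -0.0133, 0.034, 1.488) turn [0. 0. 0.] shift [0.   0.   4.53]
```

```bash

python3 -m handwheel '[0,0,0,0,0,-0.3,1,0,0,0,0,0,-0.6,1,0,0,0,0,0,-0.7,1,0,0,0,0,0,-0.7,1,0,0,0,0,0,-0.7,1,0,0,0,0,0,-0.7,1,0,0,0,0,0,-0.7,1,0,0,0,0,0,-0.6,1,0,0,0,0,0,-0.35,1,0,0,0,0,0,0,1]'
python3 -m handwheel '[0,0,-0.5,0,0,0,1,0,0,-0.8,0,0,0,1,0,0,-0.8,0,0,0,1,0,0,-0.8,0,0,0,1,0,0,-0.8,0,0,0,1,0,0,-0.8,0,0,0,1,0,0,-0.8,0,0,0,1,0,0,-0.5,0,0,0,1,0,0,0,0,0,0,1]'
python3 -m handwheel '[0,0,0,-0.1,-0.3,0,1,0,0,0,-0.25,-0.7,0,1,0,0,0,-0.25,-0.7,0,1,0,0,0,-0.25,-0.7,0,1,0,0,0,-0.25,-0.7,0,1,0,0,0,-0.25,-0.7,0,1,0,0,0,-0.25,-0.7,0,1,0,0,0,-0.25,-0.7,0,1,0,0,0,-0.25,-0.7,0,1,0,0,0,-0.25,-0.7,0,1]'
python3 -m handwheel '[0,0,0,-0.25,-0.7,0,1,0,0,0,-0.25,-0.7,0,1,0,0,0,-0.25,-0.7,0,1,0,0,0,-0.25,-0.7,0,1,0,0,0,-0.25,-0.7,0,1,0,0,0,-0.25,-0.7,0,1,0,0,0,-0.25,-0.7,0,1,0,0,0,-0.2,-0.5,0,1,0,0,0,-0.1,-0.2,0,1,0,0,0,0,0,0,1]'
python3 - <<'E'
from plan import *
x,y,t=NEST; f=t+np.pi/2
plan((x,y,.17,f),(x,y,.034,f))
E
```

```text
time: 13.73
eef_pos: [0.5549, 0.3769, 0.1708]
tcp_rot: [1.059, 2.954, 0.007]
contact_force: [1.0, -0.1, -0.3]
opening: 0.651
time: 14.48
eef_pos: [0.553, 0.3758, 0.1648]
tcp_rot: [-0.126, -3.136, 0.003]
contact_force: [1.1, -0.2, -0.9]
opening: 0.653
time: 15.32
eef_pos: [0.6079, 0.1713, 0.1663]
tcp_rot: [-0.13, -3.138, 0.001]
contact_force: [-0.0, -0.1, -0.8]
opening: 0.649
time: 16.15
eef_pos: [0.6559, -0.001, 0.1664]
tcp_rot: [-0.132, -3.138, 0.0]
contact_force: [0.7, 0.5, -0.0]
opening: 0.644
t 16.1 tcp [ 0.6559 -0.001   0.1664] phi 1.487 F [ 0.7  0.5 -0. ] open 0.644 q6 -1.57
  -> (0.6575, -0.0133, 0.17, 1.488) turn [-0.   -0.01 -0.01] shift [-0.09 -0.4  -0.12]
  -> (0.6575, -0.0133, 0.034, 1.488) turn [0. 0. 0.] shift [0.   0.   4.53]
```

```bash

python3 -m handwheel '[0,0,0,-0.09,-0.2,0.2,1,0,0,0,0,-0.2,0.5,1,0,0,0,0,0,0.6,1,0,0,0,0,0,0.6,1,0,0,0,0,0,0.4,1,0,0,0,0,0,0.2,1,0,0,0,0,0,0,1,0,0,0,0,0,0,1]'
python3 - <<'E'
from plan import *
x,y,t=NEST; f=t+np.pi/2
S=snap();plan((x,y,.034,f))
z=env.get_state()["eef_pos"][2]-.0085
(p,e),a=fitcol(S,"green",(x,y),z0=z,th=t,cams=("scene",)); print("z0",z,p.round(4),e,a)
cv2.imwrite("pics/hold.png",np.hstack([crop(S[n],proj(S[n],[[.66,-.01,.06]])[0],75,90,5)[0] for n in S]))
E
```

```text
time: 16.82
eef_pos: [0.6576, -0.0109, 0.0923]
tcp_rot: [0.126, 3.139, -0.0]
contact_force: [0.6, 0.1, -0.6]
opening: 0.65
t 16.9 tcp [ 0.6585 -0.0112  0.0938] phi 1.490 F [ 0.6 -0.  -1.2] open 0.650 q6 -1.59
  -> (0.6575, -0.0133, 0.034, 1.488) turn [-0.    0.03  0.02] shift [ 0.03 -0.07  1.99]
z0 0.08525307026736861 [ 0.6716 -0.0017 -0.8825] 521.6238397546824 {'scene': 487}
```

View pics/hold.png

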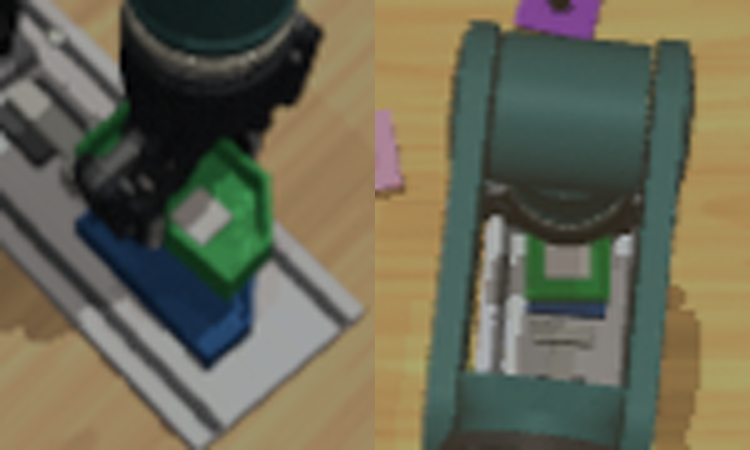

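```bash
cat >> h.py <<'E'
def fitheld(S,name,p0,z0,cams=("scene","top")):
    M={};I={}
    for n in cams:
        H=cv2.cvtColor(S[n]["frame"],cv2.COLOR_BGR2HSV)
        c=proj(S[n],[[*p0[:2],z0+.03]])[0]; k=np.zeros((420,560),np.uint8);cv2.circle(k,(int(c[0]),int(c[1])),40,1,-1)
        M[n]=(cv2.inRange(H,*COL[name])>0)*k*1.
        white=cv2.inRange(H,(0,0,135),(179,30,255))
        bad=((H[...,2]<75)&(H[...,1]<110))|((H[...,0]>84)&(H[...,0]<100)&(H[...,1]>60))
        bad=cv2.dilate(bad.astype(np.uint8),np.ones((3,3)))
        inner=np.zeros((420,560)); inner=sil(S[n],[((out(.07,.03,.0),z0+.03),(out(.07,.03,.0),z0+.034))],p0)>0.5
        I[n]=(1-np.maximum(bad,inner))*k*1.
    f=lambda p:sum((np.abs(cv2.GaussianBlur(sil(S[n],tray(z0),p)-M[n],(0,0),.7))*I[n]).sum() for n in cams)
    r=minimize(f,p0,method="Nelder-Mead",options=dict(initial_simplex=np.array(p0)+np.array([[0,0,0],[.005,0,0],[0,.005,0],[0,0,.05]]),xatol=1e-4,fatol=.05))
    return r.x,r.fun,f(p0)
E
python3 - <<'E'
from plan import *
x,y,t=NEST
S=snap();s=env.get_state();z=s["eef_pos"][2]-.0085;print(z)
for c in(("scene",),("top",),("scene","top")):
    r=fitheld(S,"green",(.658,-.0115,t),z,c);print(c,r[0].round(4),r[1:])
p=r[0]
ims=[]
for n in S:
    im,o=crop(S[n],proj(S[n],[[.66,-.01,.06]])[0],75,110,5)
    for P,zz,q,col in((cu,z+.034,p,(0,0,255)),(cu,z+.01,p,(0,0,255)),(cu,.034,NEST,(0,255,255))):
        cv2.polylines(im,[((proj(S[n],place(P,zz,q))-o+.5)*5).astype(np.int32)],True,col,1)
    ims.append(im)
cv2.imwrite("pics/hold2.png",np.hstack(ims))
E
```

```text
0.08532613463480734
('scene',) [ 0.6577 -0.0148  0.0433] (np.float64(35.853576887530345), np.float64(41.15708015341877))
('top',) [ 0.6649 -0.0134 -0.0539] (np.float64(907.719443963458), np.float64(925.5253626090135))
('scene', 'top') [ 0.6604 -0.0139 -0.0446] (np.float64(956.874488938123), np.float64(966.6824427624323))
```

View pics/hold2.png

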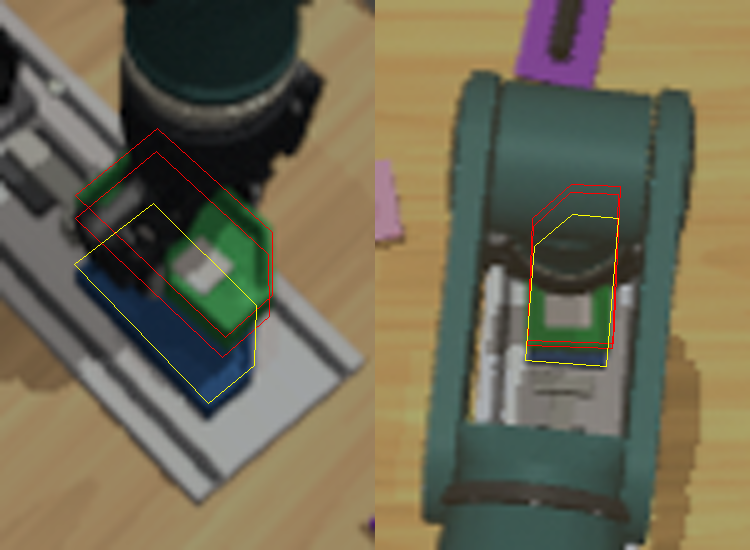

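```bash

python3 -m handwheel '[0,0,0,0.03,-0.06,0.4,1,0,0,0,0,0,0.5,1,0,0,0,0,0,0.4,1,0,0,0,0,0,0.2,1,0,0,0,0,0,0,1,0,0,0,0,0,0.1,1,0,0,0,0,0,0.1,1,0,0,0,0,0,0.1,1,0,0,0,0,0,0,1]'
python3 -c "
from plan import *
plan((.6575,-.013,.034,1.488))"
```

```text
time: 17.77
eef_pos: [0.6573, -0.0132, 0.0392]
tcp_rot: [0.127, 3.137, -0.0]
contact_force: [-0.5, -0.0, 0.9]
opening: 0.646
t 17.8 tcp [ 0.6573 -0.0132  0.0392] phi 1.490 F [-0.5 -0.   0.9] open 0.646 q6 -1.60
  -> (0.6575, -0.013, 0.034, 1.488) turn [-0.    0.02  0.02] shift [-0.01  0.01  0.17]
```

```bash

python3 -m handwheel '[0,0,0,0,0,0.1,1,0,0,0,0,0,0.08,1,0,0,0,0,0,0.05,1,0,0,0,0,0,0,1,0,0,0,0,0,0,1]'
python3 -c "
from plan import *
plan((.6575,-.013,.034,1.488))"
```

```text
time: 18.18
eef_pos: [0.6577, -0.0132, 0.0334]
tcp_rot: [0.126, 3.136, -0.001]
contact_force: [-1.8, -0.3, 5.6]
opening: 0.643
t 18.2 tcp [ 0.6577 -0.0132  0.0334] phi 1.490 F [-1.8 -0.3  5.6] open 0.643 q6 -1.60
  -> (0.6575, -0.013, 0.034, 1.488) turn [-0.    0.03  0.02] shift [ 0.01  0.01 -0.02]
```

```bash

python3 -m handwheel '[0,0,0,0,0,0,0.2,0,0,0,0,0,0,-0.4,0,0,0,0,0,0,-1,0,0,0,0,0,0,-1,0,0,0,0,0,0,-1,0,0,0,0,0,-0.4,-1,0,0,0,0,0,-0.7,-1,0,0,0,0,0,-0.8,-1,0,0,0,0,0,-0.8,-1,0,0,0,0,0,-0.8,-1]'
for i in 1 2; do python3 -m handwheel '[0,0,1,0,0,0,-1,0,0,1,0,0,0,-1,0,0,1,0,0,0,-1,0,0,1,0,0,0,-1,0,0,1,0,0,0,-1,0,0,1,0,0,0,-1,0,0,1,0,0,0,-1,0,0,1,0,0,0,-1,0,0,1,0,0,0,-1,0,0,1,0,0,0,-1]'; done
python3 -m handwheel '[0,0,1,0,0,0,-1,0,0,1,0,0,0,-1,0,0,1,0,0,0,-1,0,0,1,0,0,0,-1,0,0,1,0,0,0,-1,0,0,0.4,0,0,-0.5,-1,0,0,0,0,0,0,-1]'
python3 - <<'E'
from plan import *
S=snap()
for cams in (("top",),("scene",)):
    (p,e),a=fitcol(S,"orange",(.567,-.397),cams=cams,th=.398); print(p.round(4),round(e,1),a)
    print("seated green",fitheld(S,"green",NEST,.024,cams))
o=(.5672,-.3972,.40); f=o[2]-np.pi/2
plan((*o[:2],.15,f),(*o[:2],.006,f))
E
```

```text
time: 19.02
eef_pos: [0.6564, -0.0131, 0.138]
tcp_rot: [0.127, 3.139, -0.0]
contact_force: [0.5, 0.6, 0.4]
opening: 1.004
time: 19.85
eef_pos: [0.6565, -0.0131, 0.137]
tcp_rot: [1.686, 2.65, 0.0]
contact_force: [-0.3, 0.3, 0.4]
opening: 0.997
time: 20.68
eef_pos: [0.6566, -0.0131, 0.137]
tcp_rot: [2.785, 1.452, 0.001]
contact_force: [0.2, 0.2, -0.3]
opening: 0.999
time: 21.27
eef_pos: [0.6577, -0.0132, 0.1546]
tcp_rot: [3.077, 0.624, 0.007]
contact_force: [0.7, 0.3, 1.1]
opening: 1.003
[ 0.5668 -0.3971  0.3801] 48.9 {'top': 541}
seated green (array([ 0.65962305, -0.00927242, -0.00619938]), np.float64(870.2983121066893), np.float64(875.9992601702859))
[ 0.5677 -0.3987  0.3658] 127.4 {'scene': 1059}
seated green (array([ 0.65633727, -0.01402081, -0.06787761]), np.float64(48.899949052604), np.float64(52.667675933220316))
t 21.4 tcp [ 0.6572 -0.0131  0.1527] phi -1.169 F [-1.   0.7 -0.5] open 1.003 q6 1.06
  -> (0.5672, -0.3972, 0.15, -1.171) turn [ 0.01 -0.02  0.02] shift [-7.75 10.62  0.09]
  -> (0.5672, -0.3972, 0.006, -1.171) turn [0. 0. 0.] shift [0.  0.  4.8]
```

```bash

python3 -m handwheel '[0,0,0,-0.45,0.62,0,-1,0,0,0,-0.45,0.62,0,-1,0,0,0,-0.45,0.62,0,-1,0,0,0,-0.45,0.62,0,-1,0,0,0,-0.45,0.62,0,-1,0,0,0,-0.45,0.62,0,-1,0,0,0,-0.45,0.62,0,-1,0,0,0,-0.45,0.62,0,-1]'
python3 -m handwheel '[0,0,0,-0.45,0.62,0,-1,0,0,0,-0.45,0.62,0,-1,0,0,0,-0.45,0.62,0,-1,0,0,0,-0.45,0.62,0,-1,0,0,0,-0.45,0.62,0,-1,0,0,0,-0.45,0.62,0,-1,0,0,0,-0.45,0.62,0,-1,0,0,0,-0.45,0.62,0,-1]'
python3 -m handwheel '[0,0,0,-0.35,0.45,0,-1,0,0,0.1,-0.2,0.25,0.5,-1,0,0,0,0,0,0.8,-1,0,0,0,0,0,0.5,-1,0,0,0,0,0,0,-1,0,0,0,0,0,0,-1]'
python3 - <<'E'
from plan import *
S=snap()
for cams in (("top",),("scene",)):
    (p,e),a=fitcol(S,"orange",(.567,-.397),cams=cams,th=.398); print(p.round(4),round(e,1),a)
o=(.567,-.3975,.39); f=o[2]-np.pi/2
plan((*o[:2],.006,f))
E
```

```text
time: 22.03
eef_pos: [0.6145, -0.1932, 0.1507]
tcp_rot: [-3.078, -0.627, 0.001]
contact_force: [1.0, 0.3, -0.2]
opening: 0.996
time: 22.7
eef_pos: [0.5731, -0.3723, 0.1506]
tcp_rot: [-3.078, -0.627, 0.001]
contact_force: [-0.1, 0.1, 0.1]
opening: 0.997
time: 23.2
eef_pos: [0.5659, -0.3958, 0.0946]
tcp_rot: [-3.078, -0.609, 0.004]
contact_force: [0.4, -0.2, -0.4]
opening: 0.998
[ 0.5785 -0.3838  0.1334] 440.7 {'top': 145}
[ 0.5711 -0.3979  0.3556] 228.6 {'scene': 957}
t 23.3 tcp [ 0.5674 -0.397   0.0981] phi -1.180 F [-0.7 -1.7  1. ] open 0.998 q6 0.49
  -> (0.567, -0.3975, 0.006, -1.181) turn [ 0.01 -0.01  0.01] shift [-0.02  0.01  3.07]
```

```bash

python3 -m handwheel '[0,0,0,0,0,0.6,-1,0,0,0,0,0,0.7,-1,0,0,0,0,0,0.7,-1,0,0,0,0,0,0.6,-1,0,0,0,0,0,0.3,-1,0,0,0,0,0,0.1,-1,0,0,0,0,0,0,-1,0,0,0,0,0,0,-0.5,0,0,0,0,0,0,0,0,0,0,0,0,0,1]'
python3 -m handwheel '[0,0,0,0,0,0,1,0,0,0,0,0,0,1,0,0,0,0,0,0,1,0,0,0,0,0,0,1]'
python3 - <<'E'
from plan import *
x,y,t=NEST; f=t-np.pi/2
plan((.567,-.3975,.19,-1.181),(x,y,.19,f),(x,y,.058,f))
E
```

```text
time: 24.13
eef_pos: [0.5681, -0.3982, 0.0102]
tcp_rot: [3.078, 0.609, 0.005]
contact_force: [0.3, 0.6, 0.1]
opening: 0.644
time: 24.47
eef_pos: [0.568, -0.3982, 0.0098]
tcp_rot: [3.079, 0.609, 0.005]
contact_force: [0.3, 0.1, 5.4]
opening: 0.643
t 24.5 tcp [ 0.568  -0.3982  0.0098] phi -1.180 F [0.3 0.1 5.4] open 0.643 q6 0.49
  -> (0.567, -0.3975, 0.19, -1.181) turn [ 0.04 -0.02  0.01] shift [-0.02 -0.03 -6.01]
  -> (0.6575, -0.0133, 0.19, -1.654) turn [0.   0.   4.51] shift [  1.94 -13.01   0.  ]
  -> (0.6575, -0.0133, 0.058, -1.654) turn [0. 0. 0.] shift [0.  0.  4.4]
```

```bash

python3 -m handwheel '[0,0,0,0,0,-0.3,1,0,0,0,0,0,-0.6,1,0,0,0,0,0,-0.8,1,0,0,0,0,0,-0.8,1,0,0,0,0,0,-0.8,1,0,0,0,0,0,-0.8,1,0,0,0,0,0,-0.8,1,0,0,0,0,0,-0.7,1,0,0,0,0,0,-0.4,1,0,0,0,0,0,0,1]'
python3 -m handwheel '[0,0,0.4,0,0,0,1,0,0,0.8,0,0,0,1,0,0,0.8,0,0,0,1,0,0,0.8,0,0,0,1,0,0,0.8,0,0,0,1,0,0,0.6,0,0,0,1,0,0,0.3,0,0,0,1,0,0,0,0,0,0,1]'
python3 -m handwheel '[0,0,0,0.05,-0.3,0,1,0,0,0,0.1,-0.7,0,1,0,0,0,0.1,-0.7,0,1,0,0,0,0.1,-0.7,0,1,0,0,0,0.1,-0.7,0,1,0,0,0,0.1,-0.7,0,1,0,0,0,0.1,-0.7,0,1,0,0,0,0.1,-0.7,0,1,0,0,0,0.1,-0.7,0,1,0,0,0,0.1,-0.7,0,1]'
python3 -m handwheel '[0,0,0,0.1,-0.7,0,1,0,0,0,0.1,-0.7,0,1,0,0,0,0.1,-0.7,0,1,0,0,0,0.1,-0.7,0,1,0,0,0,0.1,-0.7,0,1,0,0,0,0.1,-0.7,0,1,0,0,0,0.1,-0.7,0,1,0,0,0,0.1,-0.7,0,1,0,0,0,0.1,-0.5,0,1,0,0,0,0.1,-0.3,0,1]'
python3 -m handwheel '[0,0,0,0,0,0.4,1,0,0,0,0,0,0.6,1,0,0,0,0,0,0.6,1,0,0,0,0,0,0.4,1,0,0,0,0,0,0,1,0,0,0,0,0,0,1]'
python3 - <<'E'
from plan import *
x,y,t=NEST; f=t-np.pi/2
plan((x,y,.058,f))
E
```

```text
time: 25.3
eef_pos: [0.5677, -0.398, 0.1914]
tcp_rot: [3.077, 0.608, 0.006]
contact_force: [0.1, 0.1, -0.2]
opening: 0.641
time: 25.97
eef_pos: [0.566, -0.3966, 0.1844]
tcp_rot: [-3.136, 0.128, 0.006]
contact_force: [0.9, 0.6, -1.6]
opening: 0.638
time: 26.8
eef_pos: [0.6109, -0.2001, 0.1863]
tcp_rot: [-3.138, 0.125, 0.002]
contact_force: [0.9, 1.2, -1.4]
opening: 0.641
time: 27.63
eef_pos: [0.6563, -0.0107, 0.1865]
tcp_rot: [-3.139, 0.123, 0.002]
contact_force: [0.2, -0.6, -0.5]
opening: 0.642
time: 28.13
eef_pos: [0.6557, -0.0139, 0.1255]
tcp_rot: [3.139, -0.128, -0.005]
contact_force: [0.8, -0.4, -0.3]
opening: 0.645
t 28.1 tcp [ 0.6557 -0.0139  0.1255] phi -1.653 F [ 0.8 -0.4 -0.3] open 0.645 q6 1.55
  -> (0.6575, -0.0133, 0.058, -1.654) turn [0.   0.03 0.01] shift [ 0.06 -0.03  2.25]
```

```bash

python3 -m handwheel '[0,0,0,0.06,-0.03,0.5,1,0,0,0,0,0,0.6,1,0,0,0,0,0,0.5,1,0,0,0,0,0,0.2,1,0,0,0,0,0,0,1,0,0,0,0,0,0.1,1,0,0,0,0,0,0.1,1,0,0,0,0,0,0.05,1,0,0,0,0,0,0,1,0,0,0,0,0,0,1]'
python3 -c "
from plan import *
plan((.6575,-.0132,.058,NEST[2]-np.pi/2))"
```

```text
time: 28.97
eef_pos: [0.6587, -0.0124, 0.0663]
tcp_rot: [3.139, -0.127, 0.001]
contact_force: [-0.7, 0.4, -1.5]
opening: 0.641
t 29.0 tcp [ 0.6587 -0.0124  0.0663] phi -1.652 F [-0.7  0.4 -1.5] open 0.641 q6 1.55
  -> (0.6575, -0.0132, 0.058, -1.654) turn [ 0.   -0.01  0.02] shift [-0.04  0.03  0.28]
```

```bash

python3 -m handwheel '[0,0,0,-0.04,0.03,0.06,1,0,0,0,0,0,0.1,1,0,0,0,0,0,0.1,1,0,0,0,0,0,0.08,1,0,0,0,0,0,0.02,1,0,0,0,0,0,0,1,0,0,0,0,0,0,1]'
python3 -c "
from plan import *
plan((.6575,-.0132,.058,NEST[2]-np.pi/2))"
```

```text
time: 29.55
eef_pos: [0.6573, -0.0133, 0.0578]
tcp_rot: [3.138, -0.127, 0.002]
contact_force: [-4.3, -0.2, 9.7]
opening: 0.647
t 29.6 tcp [ 0.6573 -0.0133  0.0578] phi -1.652 F [-4.3 -0.2  9.7] open 0.647 q6 1.55
  -> (0.6575, -0.0132, 0.058, -1.654) turn [ 0.01 -0.01  0.02] shift [ 0.   -0.   -0.01]
```

```bash

python3 -m handwheel '[0,0,0,0,0,0,0.2,0,0,0,0,0,0,-0.4,0,0,0,0,0,0,-1,0,0,0,0,0,0,-1,0,0,0,0,0,0,-1,0,0,0,0,0,-0.4,-1,0,0,0,0,0,-0.7,-1,0,0,0,0,0,-0.8,-1,0,0,0,0,0,-0.8,-1,0,0,0,0,0,-0.6,-1]'
python3 -m handwheel '[0,0,0,-0.4,-0.4,0,-1,0,0,0,-0.7,-0.7,0,-1,0,0,0,-0.7,-0.7,0,-1,0,0,0,-0.7,-0.7,0,-1,0,0,0,-0.7,-0.7,0,-1,0,0,0,-0.7,-0.7,0,-1,0,0,0,-0.7,-0.7,0,-1,0,0,0,-0.7,-0.7,0,-1,0,0,0,-0.7,-0.7,0,-1,0,0,0,-0.7,-0.7,0,-1]'
python3 -m handwheel '[0,0,0,-0.7,-0.7,0,-1,0,0,0,-0.7,-0.7,0,-1,0,0,0,-0.5,-0.5,0,-1,0,0,0,-0.2,-0.2,0,-1,0,0,0,0,0,0,-1,0,0,0,0,0,0,-1]'
python3 - <<'E'
from plan import *
S=snap()
plan((.4135,.274,.15,NEST[2]-np.pi/2),(.4135,.274,.024,NEST[2]-np.pi/2))
ims=[]
for n in S:
    im,o=crop(S[n],proj(S[n],[[.66,-.01,.06]])[0],75,90,5)
    for zz,q,col in((.106-.024,NEST,(0,0,255)),(.034,NEST,(0,255,255))):
        cv2.polylines(im,[((proj(S[n],place(cu,zz,q))-o+.5)*5).astype(np.int32)],True,col,1)
    ims.append(im)
cv2.imwrite("pics/stack.png",np.hstack(ims))
E
```

```text
time: 30.38
eef_pos: [0.6579, -0.0133, 0.1572]
tcp_rot: [3.139, -0.127, 0.005]
contact_force: [-0.0, 0.1, -0.1]
opening: 1.001
time: 31.22
eef_pos: [0.4722, 0.2043, 0.1549]
tcp_rot: [-3.139, 0.127, -0.002]
contact_force: [0.7, 0.2, -1.0]
opening: 0.998
time: 31.72
eef_pos: [0.4158, 0.271, 0.1544]
tcp_rot: [3.139, -0.126, 0.002]
contact_force: [-0.9, -1.2, 0.4]
opening: 1.005
t 31.8 tcp [0.4163 0.2704 0.1541] phi -1.653 F [ 0.  -0.3 -0.2] open 1.004 q6 2.12
  -> (0.4135, 0.274, 0.15, -1.654) turn [ 0.   -0.01  0.01] shift [-0.1  -0.11  0.14]
  -> (0.4135, 0.274, 0.024, -1.654) turn [0. 0. 0.] shift [0.  0.  4.2]
```

View pics/stack.png

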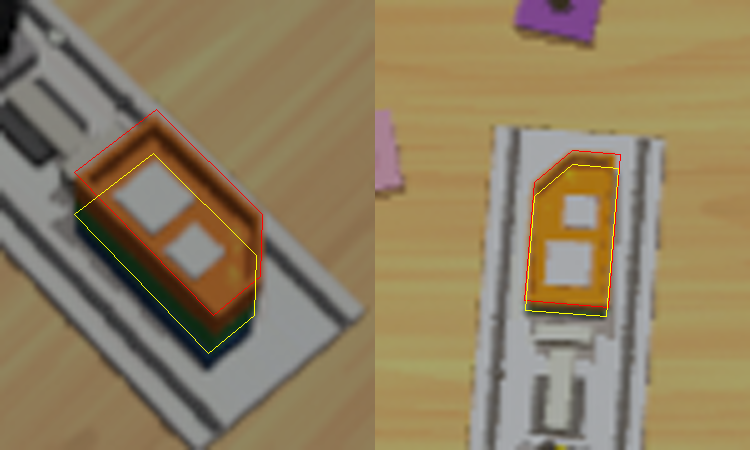

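Both trays are fully home, and the rim overlay coincides with the orange rim in both views. I fetch the cover now.

```bash

python3 -m handwheel '[0,0,0,-0.1,-0.11,0.4,-1,0,0,0,0,0,0.7,-1,0,0,0,0,0,0.8,-1,0,0,0,0,0,0.8,-1,0,0,0,0,0,0.8,-0.6,0,0,0,0,0,0.5,-0.3,0,0,0,0,0,0.3,0,0,0,0,0,0,0,0.6,0,0,0,0,0,0,1,0,0,0,0,0,0,1]' 60
python3 -m handwheel '[0,0,0,0,0,0,1,0,0,0,0,0,0,1,0,0,0,0,0,0,1,0,0,0,0,0,0,1]'
python3 - <<'E'
from plan import *
x,y,t=NEST;f=t-np.pi/2;x-=.005*np.cos(t);y-=.005*np.sin(t)
plan((.4135,.274,.20,f),(x,y,.20,f),(x,y,.10,f))
E
```

```text
time: 32.65
eef_pos: [0.4136, 0.2751, 0.026]
tcp_rot: [-3.138, 0.128, -0.003]
contact_force: [-3.3, -0.1, 3.7]
opening: 0.15
time: 32.98
eef_pos: [0.4134, 0.2751, 0.026]
tcp_rot: [-3.138, 0.127, -0.004]
contact_force: [0.1, -0.6, 3.0]
opening: 0.15
t 33.0 tcp [0.4134 0.2751 0.026 ] phi -1.652 F [ 0.1 -0.6  3. ] open 0.150 q6 2.12
  -> (0.4135, 0.274, 0.2, -1.654) turn [-0.01 -0.02  0.02] shift [ 0.    0.04 -5.8 ]
  -> (np.float64(0.6525172126151199), np.float64(-0.01288547632506689), 0.2, -1.654) turn [0. 0. 0.] shift [8.73 8.87 0.  ]
  -> (np.float64(0.6525172126151199), np.float64(-0.01288547632506689), 0.1, -1.654) turn [0. 0. 0.] shift [0.   0.   3.33]
```

```bash

python3 -m handwheel '[0,0,0,0,0,-0.3,1,0,0,0,0,0,-0.6,1,0,0,0,0,0,-0.8,1,0,0,0,0,0,-0.8,1,0,0,0,0,0,-0.8,1,0,0,0,0,0,-0.8,1,0,0,0,0,0,-0.8,1,0,0,0,0,0,-0.6,1,0,0,0,0,0,-0.3,1,0,0,0,0,0,0,1]'
python3 -m handwheel '[0,0,0,0.4,0.4,0,1,0,0,0,0.7,0.7,0,1,0,0,0,0.7,0.7,0,1,0,0,0,0.7,0.7,0,1,0,0,0,0.7,0.7,0,1,0,0,0,0.7,0.7,0,1,0,0,0,0.7,0.7,0,1,0,0,0,0.7,0.7,0,1,0,0,0,0.7,0.7,0,1,0,0,0,0.7,0.7,0,1]'
python3 -m handwheel '[0,0,0,0.7,0.7,0,1,0,0,0,0.7,0.7,0,1,0,0,0,0.5,0.6,0,1,0,0,0,0.2,0.2,0,1,0,0,0,0,0,0.4,1,0,0,0,0,0,0.5,1,0,0,0,0,0,0.5,1,0,0,0,0,0,0.3,1,0,0,0,0,0,0,1,0,0,0,0,0,0,1]'
python3 - <<'E'
from plan import *
x,y,t=NEST;f=t-np.pi/2
plan((.654,-.0128,.1,f))
S=snap();o=0
ims=[]
for n in S:
    im,o=crop(S[n],proj(S[n],[[.66,-.01,.09]])[0],75,100,5)
    cv2.polylines(im,[((proj(S[n],place(cu,.082,NEST))-o+.5)*5).astype(np.int32)],True,(0,0,255),1)
    ims.append(im)
cv2.imwrite("pics/cov.png",np.hstack(ims))
E
```

```text
time: 33.82
eef_pos: [0.4136, 0.2754, 0.2018]
tcp_rot: [-3.136, 0.127, -0.007]
contact_force: [-0.3, 1.0, -0.8]
opening: 0.149
time: 34.65
eef_pos: [0.5965, 0.0569, 0.1964]
tcp_rot: [3.139, -0.127, -0.006]
contact_force: [0.2, 0.1, -0.9]
opening: 0.142
time: 35.48
eef_pos: [0.653, -0.0116, 0.1465]
tcp_rot: [-3.139, 0.125, 0.005]
contact_force: [-0.9, -0.3, -1.2]
opening: 0.151
t 35.5 tcp [ 0.653  -0.0116  0.1465] phi -1.651 F [-0.9 -0.3 -1.2] open 0.151 q6 1.55
  -> (0.654, -0.0128, 0.1, -1.654) turn [-0.    0.03  0.03] shift [0.04 0.04 1.55]
```

View pics/cov.png

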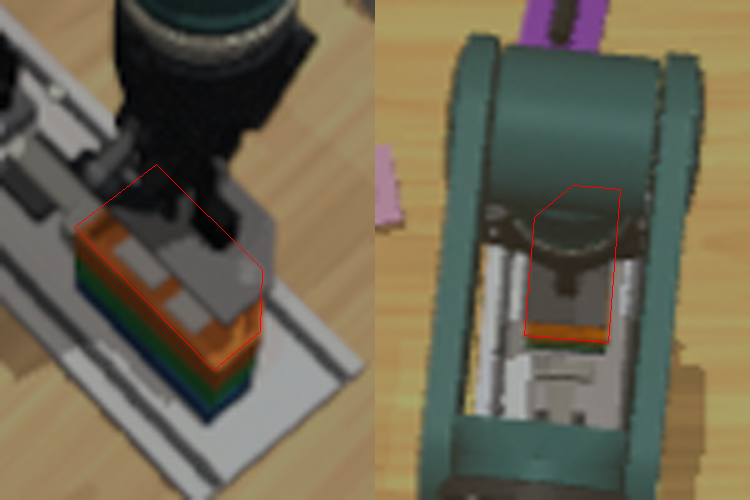

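```bash

python3 -m handwheel '[0,0,0,0.04,0.04,0.4,1,0,0,0,0,0,0.5,1,0,0,0,0,0,0.4,1,0,0,0,0,0,0.15,1,0,0,0,0,0,0,1,0,0,0,0,0,0,1]'
python3 -c "
from plan import *
plan((.654,-.0128,.095,NEST[2]-np.pi/2))"
```

```text
time: 36.08
eef_pos: [0.6551, -0.014, 0.104]
tcp_rot: [3.139, -0.127, -0.001]
contact_force: [-0.9, 0.6, -0.3]
opening: 0.149
t 36.1 tcp [ 0.6551 -0.014   0.104 ] phi -1.652 F [-0.9  0.6 -0.3] open 0.149 q6 1.54
  -> (0.654, -0.0128, 0.095, -1.654) turn [0.   0.01 0.02] shift [-0.04 -0.04  0.3 ]
```

```bash

python3 -m handwheel '[0,0,0,-0.03,-0.03,0.06,1,0,0,0,0,0,0.08,1,0,0,0,0,0,0.08,1,0,0,0,0,0,0.06,1,0,0,0,0,0,0,1,0,0,0,0,0,0,1]'
python3 -c "
from plan import *
plan((.654,-.0128,.095,NEST[2]-np.pi/2))"
```

```text
time: 36.58
eef_pos: [0.6566, -0.013, 0.1009]
tcp_rot: [3.139, -0.127, 0.012]
contact_force: [-2.5, 1.6, 8.3]
opening: 0.15
t 36.6 tcp [ 0.6566 -0.013   0.1009] phi -1.651 F [-2.5  1.6  8.3] open 0.150 q6 1.55
  -> (0.654, -0.0128, 0.095, -1.654) turn [ 0.   -0.07  0.02] shift [-0.09  0.    0.2 ]
```

```bash

python3 -m handwheel '[0,0,0,0,0,-0.3,1,0,0,0,0,0,-0.3,1,0,0,0,0,0,0,1,0,0,0,0,0,0,1]'
python3 - <<'E'
from plan import *
x,y,t=NEST;f=t-np.pi/2
plan((.654,-.0128,.1,f))
S=snap();p=env.get_state()["eef_pos"]
z0=p[2]-.023; q=(p[0]+.005*np.cos(t),p[1]+.005*np.sin(t),t); print(q,z0)
ims=[]
for n in S:
    im,o=crop(S[n],proj(S[n],[[.66,-.01,.09]])[0],56,60,7)
    for zz,Q,c in((.082,NEST,(0,255,255)),(z0+.016,q,(0,0,255)),(z0+.01,q,(0,0,255))):
      cv2.polylines(im,[((proj(S[n],place(cu,zz,Q))-o+.5)*7).astype(np.int32)],True,c,1)
    ims.append(im)
cv2.imwrite("pics/cov2.png",np.hstack(ims))
E
```

```text
time: 36.92
eef_pos: [0.655, -0.0131, 0.1149]
tcp_rot: [3.139, -0.127, 0.003]
contact_force: [-0.0, -0.5, -1.4]
opening: 0.145
t 36.9 tcp [ 0.655  -0.0131  0.1149] phi -1.652 F [-0.  -0.5 -1.4] open 0.145 q6 1.55
  -> (0.654, -0.0128, 0.1, -1.654) turn [ 0.   -0.02  0.02] shift [-0.03 -0.01  0.5 ]
(np.float64(0.6591034518610849), np.float64(-0.013428295655021485), -0.083) 0.09030666576719387
```

View pics/cov2.png

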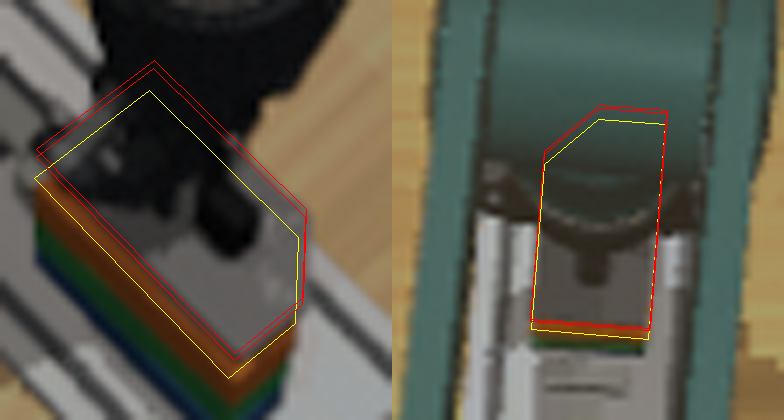

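```bash

python3 -m handwheel '[0,0,0,-0.08,0,0.15,1,0,0,0,0,0,0.15,1,0,0,0,0,0,0.1,1,0,0,0,0,0,0.08,1,0,0,0,0,0,0.08,1,0,0,0,0,0,0.05,1,0,0,0,0,0,0,1,0,0,0,0,0,0,1]'
python3 -c "
from plan import *
plan((.654,-.0128,.095,NEST[2]-np.pi/2))"
```

```text
time: 37.68
eef_pos: [0.6522, -0.0128, 0.0961]
tcp_rot: [3.139, -0.127, 0.001]
contact_force: [-1.3, -0.4, 0.8]
opening: 0.151
t 37.7 tcp [ 0.6522 -0.0128  0.0961] phi -1.652 F [-1.3 -0.4  0.8] open 0.151 q6 1.55
  -> (0.654, -0.0128, 0.095, -1.654) turn [ 0.   -0.01  0.02] shift [ 0.06 -0.01  0.04]
```

Now it passes the step. I press it home.

```bash

python3 -m handwheel '[0,0,0,0,0,0.05,1,0,0,0,0,0,0.05,1,0,0,0,0,0,0.03,1,0,0,0,0,0,0,1,0,0,0,0,0,0,1]'
python3 -c "
from plan import *
plan((.6525,-.0128,.095,NEST[2]-np.pi/2))"
```

```text
time: 38.1
eef_pos: [0.6523, -0.0128, 0.0959]
tcp_rot: [3.139, -0.127, 0.004]
contact_force: [-6.0, 0.5, 11.9]
opening: 0.15
t 38.1 tcp [ 0.6523 -0.0128  0.0959] phi -1.652 F [-6.   0.5 11.9] open 0.150 q6 1.55
  -> (0.6525, -0.0128, 0.095, -1.654) turn [ 0.   -0.02  0.02] shift [ 0.01 -0.    0.03]
```

```bash

python3 -m handwheel '[0,0,0,0,0,0,0.6,0,0,0,0,0,0,0,0,0,0,0,0,0,-0.6,0,0,0,0,0,0,-1,0,0,0,0,0,0,-1,0,0,0,0,0,-0.4,-1,0,0,0,0,0,-0.7,-1,0,0,0,0,0,-0.8,-1,0,0,0,0,0,-0.8,-1,0,0,0,0,0,-0.8,-1]'
python3 -m handwheel '[0,0,-0.8,-0.5,0,0,-1,0,0,0,-0.7,0,0,-1,0,0,0,-0.7,0,0,-1,0,0,0,-0.7,0,0,-1,0,0,0,-0.7,0,0,-1,0,0,0,-0.7,0,0,-1,0,0,0,-0.7,0,0,-1,0,0,0,-0.7,0,0,-1,0,0,0,-0.3,0,0,-1,0,0,0,0,0,0,-1]'
python3 - <<'E'
from plan import *
x,y,t=NEST; d=eyes.snapshot("scene"); dt=eyes.snapshot("top")
im=cv2.imread("pics/top0.png")
a=unproj(dt,(135/5+257-.5,380/5+160-.5),.073);b=unproj(dt,(147/5+257-.5,350/5+160-.5),.073)
h=np.arctan2(*(b-a)[1::-1]); print("hub",a,"joint~",t-h)
k=(x-.17*np.cos(t),y-.17*np.sin(t)); print("knob",k)
f=h+np.pi/4
plan((*k,.13,f),(*k,.039,f))
i1,o1=crop(d,proj(d,[[.6,0,.06]])[0],80,85,7)
for P,z,q in((cu,.088,NEST),(circ*.026,.072,(*k,0)),(np.array([[0,0],[.022,0]]),.073,(*k,h))): cv2.polylines(i1,[((proj(d,place(P,z,q))-o1+.5)*7).astype(np.int32)],True,(0,0,255),1)
cv2.imwrite("pics/kn.png",i1)
E
```

```text
time: 38.93
eef_pos: [0.6521, -0.0128, 0.1987]
tcp_rot: [3.139, -0.127, 0.001]
contact_force: [0.1, 0.4, -0.4]
opening: 0.998
time: 39.77
eef_pos: [0.4801, -0.012, 0.198]
tcp_rot: [3.141, 0.004, 0.003]
contact_force: [0.1, -0.1, -0.2]
opening: 1.001
hub [0.48898908 0.00210543 0.073     ] joint~ 0.2994084611448003
knob (np.float64(0.48808522891407763), np.float64(0.0007938049477256969))
t 39.9 tcp [ 0.4818 -0.0121  0.1976] phi -1.568 F [ 0.6 -0.2 -0.5] open 0.998 q6 1.43
  -> (np.float64(0.48808522891407763), np.float64(0.0007938049477256969), 0.13, np.float64(0.403)) turn [ 2.000e-02 -1.000e-02 -1.882e+01] shift [0.31 0.36 2.25]
  -> (np.float64(0.48808522891407763), np.float64(0.0007938049477256969), 0.039, np.float64(0.403)) turn [0. 0. 0.] shift [0.   0.   3.03]
```

View pics/kn.png

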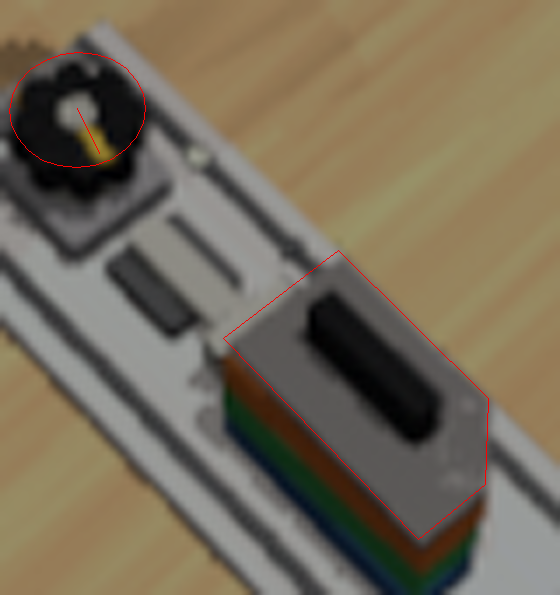

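The cover is flush on the stack, the knob pose matches the overlay, and the joint reads about 0.30. Next comes the knob.

```bash

for i in 1; do python3 -m handwheel '[0,0,-1,0,0,0,-1,0,0,-1,0,0,0,-1,0,0,-1,0,0,0,-1,0,0,-1,0,0,0,-1,0,0,-1,0,0,0,-1,0,0,-1,0,0,0,-1,0,0,-1,0,0,0,-1,0,0,-1,0,0,0,-1,0,0,-1,0,0,0,-1,0,0,-1,0,0,0,-1]'; done
python3 -m handwheel '[0,0,-1,0,0,0,-1,0,0,-1,0,0,0,-1,0,0,-1,0,0,0,-1,0,0,-1,0,0,0,-1,0,0,-1,0,0,0,-1,0,0,-1,0,0,0,-1,0,0,-1,0,0,0,-1,0,0,-1,0,0,0,-1,0,0,-0.8,0,0,0,-1,0,0,0,0.31,0.36,0,-1]'
python3 -m handwheel '[0,0,0,0,0,0.6,-1,0,0,0,0,0,0.7,-1,0,0,0,0,0,0.6,-1,0,0,0,0,0,0.4,-1,0,0,0,0,0,0,-1,0,0,0,0,0,0,-1]'
python3 -c "
from plan import *
plan((.4883,.0010,.039,.403))"
```

```text
time: 40.7
eef_pos: [0.4824, -0.0121, 0.1967]
tcp_rot: [2.714, 1.582, 0.0]
contact_force: [-0.6, 0.5, 0.7]
opening: 1.0
time: 41.53
eef_pos: [0.4883, -0.0006, 0.1968]
tcp_rot: [1.734, 2.619, -0.002]
contact_force: [1.2, -0.4, -0.3]
opening: 1.0
time: 42.03
eef_pos: [0.4877, 0.0007, 0.1273]
tcp_rot: [-1.734, -2.618, 0.001]
contact_force: [0.4, -0.3, 0.5]
opening: 0.997
t 42.0 tcp [0.4877 0.0007 0.1273] phi 0.401 F [ 0.4 -0.3  0.5] open 0.997 q6 -0.52
  -> (0.4883, 0.001, 0.039, 0.403) turn [-0.01 -0.01 -0.02] shift [0.   0.02 2.94]
```

```bash

python3 -m handwheel '[0,0,0,0,0.02,0.5,-1,0,0,0,0,0,0.7,-1,0,0,0,0,0,0.7,-1,0,0,0,0,0,0.6,-1,0,0,0,0,0,0.3,-1,0,0,0,0,0,0.1,-1,0,0,0,0,0,0,-1,0,0,0,0,0,0,-0.4,0,0,0,0,0,0,0.2,0,0,0,0,0,0,1]' 60
python3 -m handwheel '[0,0,0,0,0,0,1,0,0,0,0,0,0,1,0,0,0,0,0,0,1,0,0,0,0,0,0,1]'
python3 -c "
from plan import *
plan((.4883,.0010,.039,.403));print(env.get_state()['ft_torque'])"
```

```text
time: 42.87
eef_pos: [0.4879, 0.0005, 0.0423]
tcp_rot: [1.734, 2.619, -0.002]
contact_force: [-18.2, -6.9, 17.5]
opening: 0.603
time: 43.2
eef_pos: [0.4879, 0.0004, 0.0427]
tcp_rot: [1.734, 2.619, -0.002]
contact_force: [-4.4, -1.8, 6.0]
opening: 0.592
t 43.2 tcp [4.879e-01 4.000e-04 4.270e-02] phi 0.401 F [-4.4 -1.8  6. ] open 0.592 q6 -0.52
  -> (0.4883, 0.001, 0.039, 0.403) turn [-0.    0.01 -0.02] shift [0.01 0.02 0.12]
[-0.23355346  0.69371136  0.08825917]
```

```bash

python3 -m handwheel '[0,0,-0.7,0,0,0,1,0,0,-0.7,0,0,0,1,0,0,-0.7,0,0,0,1,0,0,-0.7,0,0,0,1,0,0,-0.7,0,0,0,1,0,0,-0.7,0,0,0,1,0,0,-0.7,0,0,0,1,0,0,-0.7,0,0,0,1,0,0,-0.7,0,0,0,1,0,0,-0.7,0,0,0,1]'
python3 -m handwheel '[0,0,-0.7,0,0,0,1,0,0,-0.7,0,0,0,1,0,0,-0.7,0,0,0,1,0,0,-0.7,0,0,0,1,0,0,-0.7,0,0,0,1,0,0,-0.7,0,0,0,1,0,0,-0.7,0,0,0,1,0,0,-0.7,0,0,0,1,0,0,-0.7,0,0,0,1,0,0,-0.7,0,0,0,1]'
python3 -m handwheel '[0,0,-0.5,0,0,0,1,0,0,-0.4,0,0,0,1,0,0,-0.3,0,0,0,1,0,0,0,0,0,0,1,0,0,0,0,0,0,1,0,0,0,0,0,0,1]'
python3 -c "
from plan import *
plan((.4883,.0010,.0423,.403));print(env.get_state()['ft_torque'])
d=eyes.snapshot('scene');cv2.imwrite('pics/click.png',crop(d,proj(d,[[.488,0,.06]])[0],70,60,9)[0])"
```

```text
time: 44.03
eef_pos: [0.4873, -0.0002, 0.0427]
tcp_rot: [-0.676, -3.067, 0.004]
contact_force: [-7.1, -3.7, 8.7]
opening: 0.593
time: 44.87
eef_pos: [0.4872, -0.001, 0.0427]
tcp_rot: [0.468, -3.104, 0.006]
contact_force: [-7.2, -6.7, 7.9]
opening: 0.592
time: 45.37
eef_pos: [0.4883, -0.0007, 0.0428]
tcp_rot: [-0.657, 3.072, -0.005]
contact_force: [-3.9, -5.8, 6.3]
opening: 0.584
t 45.4 tcp [ 0.4883 -0.0007  0.0428] phi 1.992 F [-3.9 -5.8  6.3] open 0.584 q6 -2.11
  -> (0.4883, 0.001, 0.0423, 0.403) turn [-0.03  0.02 15.18] shift [0.05 0.02 0.02]
[-0.42482638  0.58023991  0.08063122]
```

View pics/click.png

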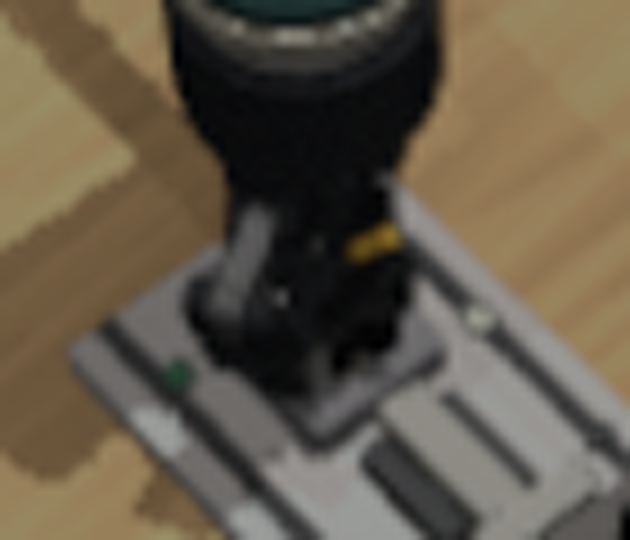

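```bash
cat > knob.py <<'E'
from plan import *
def knob(d):
    x,y,t=NEST;k=(x-.17*np.cos(t),y-.17*np.sin(t))
    H=cv2.cvtColor(d["frame"],cv2.COLOR_BGR2HSV);m=cv2.inRange(H,(15,150,70),(32,255,255))
    c=proj(d,[[*k,.073]])[0];q=np.zeros_like(m);cv2.circle(q,(int(c[0]),int(c[1])),13,255,-1);m&=q
    v,u=np.nonzero(m);w=unproj(d,(u.mean(),v.mean()),.073);dx=w[:2]-k
    return len(u),"r %.4f joint %.3f"%(np.hypot(*dx),(t-np.arctan2(dx[1],dx[0])+np.pi)%(2*np.pi)-np.pi)
if __name__=="__main__": print(knob(eyes.snapshot("scene")),knob(eyes.snapshot("top")))
E
python3 knob.py
```

```text
(12, 'r 0.0161 joint -1.162') (1, 'r 0.0373 joint 3.140')
```

```bash

python3 -m handwheel '[0,0,-0.3,0,0,0,1,0,0,-0.3,0,0,0,1,0,0,0,0,0,0,1,0,0,0,0,0,0,1,0,0,0,0,0,0,1]'
python3 -c "
from plan import *
plan((.4883,.0010,.0423,.403));print(env.get_state()['ft_torque'])"; python3 knob.py
```

```text
time: 45.93
eef_pos: [0.4891, -0.0002, 0.0429]
tcp_rot: [-0.748, 3.049, -0.004]
contact_force: [-3.3, -3.6, 5.6]
opening: 0.578
t 45.9 tcp [ 4.891e-01 -2.000e-04  4.290e-02] phi 2.052 F [-3.3 -3.6  5.6] open 0.578 q6 -2.17
  -> (0.4883, 0.001, 0.0423, 0.403) turn [-1.000e-02  4.000e-02  1.575e+01] shift [ 0.05 -0.01  0.02]
[-0.34680929  0.2756065  -0.88591667]
(9, 'r 0.0167 joint -1.166') (2, 'r 0.0357 joint -3.139')
```

```bash

for i in 1 2 3 4; do python3 -m handwheel '[0,0,0.8,0,0,0,1,0,0,0.8,0,0,0,1,0,0,0.8,0,0,0,1,0,0,0.8,0,0,0,1,0,0,0.8,0,0,0,1,0,0,0.8,0,0,0,1,0,0,0.8,0,0,0,1,0,0,0.8,0,0,0,1,0,0,0.8,0,0,0,1,0,0,0.8,0,0,0,1]' | grep -v tcp_rot; done
python3 -m handwheel '[0,0,0,0,0,0,1,0,0,0,0,0,0,1]'
python3 -c "
from plan import *
plan((.4883,.0010,.0423,.403));print(env.get_state()['ft_torque'])"; python3 knob.py
```

```text
time: 46.87
eef_pos: [0.4892, -0.001, 0.0428]
contact_force: [-1.8, -5.9, 5.4]
opening: 0.577
time: 47.7
eef_pos: [0.4887, -0.0016, 0.0429]
contact_force: [-3.3, -6.4, 6.3]
opening: 0.58
time: 48.53
eef_pos: [0.4879, -0.0016, 0.0429]
contact_force: [-6.0, -7.6, 8.9]
opening: 0.579
time: 49.37
eef_pos: [0.4874, -0.0009, 0.0428]
contact_force: [-6.5, -5.4, 9.9]
opening: 0.585
time: 49.53
eef_pos: [0.4874, -0.001, 0.0428]
tcp_rot: [3.108, 0.43, -0.003]
contact_force: [-5.9, -6.8, 10.4]
opening: 0.58
t 49.5 tcp [ 0.4874 -0.001   0.0428] phi -1.296 F [-5.9 -6.8 10.4] open 0.580 q6 1.18
  -> (0.4883, 0.001, 0.0423, 0.403) turn [ 1.000e-02  5.000e-02 -1.622e+01] shift [0.05 0.05 0.02]
[-0.79585314  1.25541331 -0.07134451]
(0, 'r nan joint nan') (1, 'r 0.0373 joint 3.140')knob.py:6: RuntimeWarning: Mean of empty slice.
  v,u=np.nonzero(m);w=unproj(d,(u.mean(),v.mean()),.073);dx=w[:2]-k
  ret = ret.dtype.type(ret / rcount)
```

```bash

for i in 1 2 3; do python3 -m handwheel '[0,0,0.4,0,0,0,1,0,0,0.4,0,0,0,1,0,0,0,0,0,0,1,0,0,0,0,0,0,1]' >/dev/null; python3 -c "
from plan import *
plan();print(env.get_state()['ft_torque'])"; done
```

```text
t 50.0 tcp [ 0.4873 -0.0009  0.0428] phi -1.380 F [-6.1 -5.9 10.1] open 0.583 q6 1.27
[-0.76964179  1.25869367 -0.05102987]
t 50.3 tcp [ 0.4874 -0.0008  0.0428] phi -1.464 F [-7.4 -5.7 10.9] open 0.582 q6 1.35
[-0.68723471  1.22220678 -0.01015862]
t 50.6 tcp [ 0.4873 -0.0008  0.0428] phi -1.542 F [-6.4 -5.1  9.5] open 0.583 q6 1.43
[-0.78582594  1.17706593  1.64989889]
```

Torque rose to 1.65 N m at the tight stop, after 3.58 rad of travel from the back stop. I release and retreat.

```bash

python3 -m handwheel '[0,0,-0.15,0,0,0,1,0,0,0,0,0,0,0.2,0,0,0,0,0,0,-0.5,0,0,0,0,0,0,-1,0,0,0,0,0,0,-1,0,0,0,0,0,-0.4,-1,0,0,0,0,0,-0.7,-1,0,0,0,0,0,-0.8,-1,0,0,0,0,0,-0.8,-1,0,0,0,0,0,-0.8,-1]'
python3 -m handwheel '[0,0,0,0,0,-0.8,-1,0,0,0,0,0.6,-0.6,-1,0,0,0,0,0.7,0,-1,0,0,0,0,0.7,0,-1,0,0,0,0,0.7,0,-1,0,0,0,0,0.7,0,-1,0,0,0,0,0.7,0,-1,0,0,0,0,0.7,0,-1,0,0,0,0,0.6,0,-1,0,0,0,0,0,0,-1]'
python3 -c "
from plan import *
plan();d=eyes.snapshot('scene');e=eyes.snapshot('top')
L=[]
for n in (d,e):
    im,o=crop(n,proj(n,[[.59,0,.06]])[0],75,100,5)
    cv2.polylines(im,[((proj(n,place(cu,.088,NEST))-o+.5)*5).astype(np.int32)],True,(0,0,255),1);L.append(im)
cv2.imwrite('pics/end.png',np.hstack(L))"; python3 knob.py
```

```text
time: 51.47
eef_pos: [0.4879, 0.0013, 0.1466]
tcp_rot: [-3.14, -0.062, 0.0]
contact_force: [0.4, 0.0, 0.6]
opening: 1.002
time: 52.3
eef_pos: [0.4945, -0.1637, 0.1874]
tcp_rot: [3.14, 0.057, -0.0]
contact_force: [0.3, -0.3, 0.8]
opening: 0.999
t 52.3 tcp [ 0.4945 -0.1637  0.1874] phi -1.535 F [ 0.3 -0.3  0.8] open 0.999 q6 1.11
(16, 'r 0.0160 joint 2.047') (20, 'r 0.0190 joint 2.704')
```

View pics/end.png

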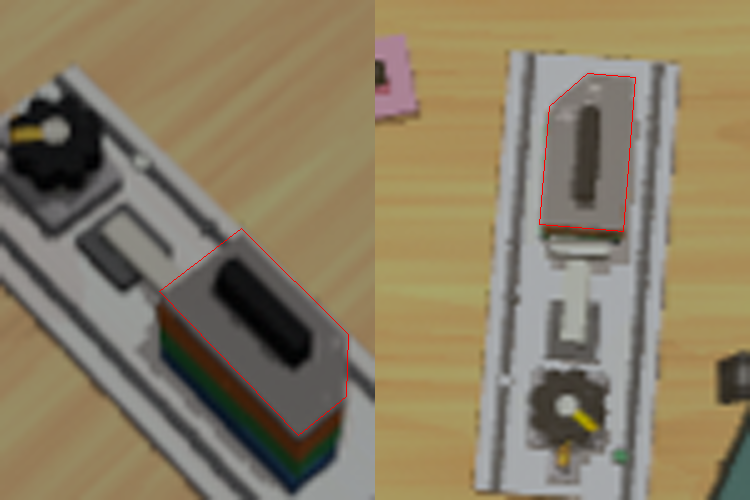

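The cover is flush and the pointer lies towards the green dot: hub at (567,405), tip at (597,430), about 2.19 rad. I hand in.

```bash
python3 -c "
from bench import env
print(env.hand_in(), env.get_state()['time'])"
```

```text
the job is handed in; nothing more can be done
the job is handed in; nothing more can be done
```

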